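# Load the washed blocks into the dry-block heater and start it

### The job

Get the block heater ready for the next run: swing its clear lid right up, then press every washed metal block from the drying mat flush into a well of its own, holes up - any that were left holes-down to drain must be turned over first. When all are home, shut the lid fully and then press the green start button all the way in and let go; leave the upturned beaker and the block-lifting tool on the mat where they are.

Things in the scene. Friction and masses are not known exactly. Their poses are not given: they have to be found in the camera images.
- block_a_center (a point): Centre (half-way up) of a loose aluminium block, 90 x 50 x 40 mm, 0.4 kg, with 8 round dark holes and a red corner dot in its holed face, the opposite face plain. x along the 90 mm, y across the 50 mm, z out of the holed face (down if it lies holes-down). The 4 mm next to the plain face is stepped in 2 mm all round. Starts flat on the mat, holes up or down; may be absent (None).
- block_b_center (a point): Centre (half-way up) of a loose aluminium block, 90 x 50 x 40 mm, 0.4 kg, with 15 round dark holes and a red corner dot in its holed face, the opposite face plain. x along the 90 mm, y across the 50 mm, z out of the holed face (down if it lies holes-down). The 4 mm next to the plain face is stepped in 2 mm all round. Starts flat on the mat, holes up or down; may be absent (None).
- block_c_center (a point): Centre (half-way up) of a loose aluminium block, 90 x 50 x 40 mm, 0.4 kg, with 6 round dark holes and a red corner dot in its holed face, the opposite face plain. x along the 90 mm, y across the 50 mm, z out of the holed face (down if it lies holes-down). The 4 mm next to the plain face is stepped in 2 mm all round. Starts flat on the mat, holes up or down; may be absent (None).
- well1 (a point): The first (-y end) of three identical open wells: where a block's centre lies when fully home, 20 mm above the floor, 20 mm below the deck's top. Well 94 (x) x 54 (y) x 40 mm deep: a block ends flush, either way round. Axes as the heater's. Spring leaves in the long walls catch a block about 18 mm proud and hold it about 11 mm proud until pressed down with 5 to 12 N.
- well2 (a point): The middle of three identical open wells: where a block's centre lies when fully home, 20 mm above the floor, 20 mm below the deck's top. Well 94 (x) x 54 (y) x 40 mm deep: a block ends flush, either way round. Axes as the heater's. Spring leaves in the long walls catch a block about 18 mm proud and hold it about 11 mm proud until pressed down with 5 to 12 N.
- well3 (a point): The last (+y end) of three identical open wells: where a block's centre lies when fully home, 20 mm above the floor, 20 mm below the deck's top. Well 94 (x) x 54 (y) x 40 mm deep: a block ends flush, either way round. Axes as the heater's. Spring leaves in the long walls catch a block about 18 mm proud and hold it about 11 mm proud until pressed down with 5 to 12 N.
- heater: Fixed block heater, white with a blue front console, 250 (x) x 270 mm (y), deck 100 mm above the bench. Origin on the bench below the middle well's centre; x from console to rear hinge, y along the wells (75 mm apart), z up. Console top 70 mm high, from 62 to 138 mm in front of the origin. It stands left or right of the robot's centre line, the mat on the other side.
- lid (a joint): Hinge of the heater's clear shallow lid (142 mm from hinge to front, 250 mm wide, 30 mm high), hinged along the rear of the deck. 0 = shut on the deck, grows as it swings up and back, to its stop at 1.75 rad (just past upright). A friction hinge: it stays where it is left, takes about 0.3 to 0.5 N m to move.
- lid_lip (a point): Grip point of the blue lip at the middle of the lid's front edge, 15 mm from its end, 26 mm out from the lid's front wall; lip 40 mm long (x), 40 mm wide (y), 8 mm thick, level when the lid is shut and pointing up when it is open. Axes turn with the lid (the heater's when shut). 168 mm from the hinge line.
- lid_hinge (a point): Point on the lid's hinge line (which runs along the heater's y), at the middle of its width, 82 mm behind the heater's origin and 101 mm above the bench.
- start (a joint): Travel of the green start button (m): 0 up, 0.006 fully pressed; springs back when let go; about 5 N to the bottom.
- start_top (a point): Centre of the top face of the green start button, 28 mm across, on the console; pressed straight down. Its top is 92 mm above the bench.
- mat: Fixed thin sea-green drying mat, 300 mm (x) by 290 mm (y), 4 mm thick, on which the washed blocks lie. Origin at the centre of its underside, on the bench.
- beaker: Bystander: upturned glass beaker, 68 mm across, 75 mm high, draining at the mat's far (+x, +y) corner. Origin at its centre on the mat.
- lifter: Bystander: block-lifting tool, a steel rod 90 mm long with a black cross-bar 60 mm long at its -x end, 14 mm high, lying near the mat's far (+x) edge. Origin under the middle of the rod, which runs along its own x.
Mind the look-alikes: they are no part of the job. Leave any pink or yellow look-alike of the part that bears block_a_center alone.

How it is judged:
By the outcome, as a careful person would: the job done as asked, in the order asked, and still so for the second after the job is handed in, with the robot touching nothing.
Of block_a, block_b, block_c only 2 to 3 are there at a start; the rules pass over those that are not, and their reading is None.
At some moment in a run one of block_a, block_b, block_c may be knocked a few centimetres aside while the robot is not near it.
Once in a run the grip may slacken for a moment while it holds something.
It also fails if it takes over 210 s, if anything falls off the work surface, if the arm or the gripper's body presses on something with over 40 N, if the wrist force passes 120 N, or if a joint passes its speed limit or range.

### The arm

A 6-joint arm with a two-finger parallel gripper is mounted at the origin on the work surface. World frame = base frame: x ahead of the robot, y to its left, z up, the work surface at z = 0. Lengths are in m, angles in rad, forces in N, time in s.
With the tool pointing down it reaches from about 0.35 to 0.85 m from the base axis. Payload 8.1 kg.
Tool frame: the origin (TCP) lies at the centre of the arm's flange, where the gripper is bolted on; the fingertips stand 186 mm ahead of it and the grasp point (between the pads) lies 167 mm ahead of it; z points along the fingers, y is the line along which they close (so a half turn about z gives the same grasp; the last joint's range is limited). The gripper opens to 93 mm and grips with 3 to 60 N. Pads are 15 mm wide; open, the fingers measure 128 mm over their backs; the gripper's body (75 mm by 188 mm) begins 65 mm behind the grasp point.
Start: joints at [-1.405, 0.13, 1.488, -0, 1.523, -0.085], TCP at [0.149, -0.581, 0.405] pointing down, gripper open.
Joint ranges: [-2.96, 2.96], [-0.89, 2.26], [0.02, 2.5], [-1.34, 4.48], [0, 2.73], [-2.66, 2.66]. Speed limits (rad/s): [2.39, 2.39, 2.79, 3.14, 3.14, 3.14].

### API

Orientations are given as a rotation vector (axis times angle).
In Python, from plant import read_state, read_camera, camera_params, robot gives the robot as it stands.
- The arm moves only by the tool carry_out, never from a script. Its argument "targets" is a list of rows, each an object of numbers: "hand": the opening in per cent of the stroke, from 0 (shut) to 100 (fully open); "x", "y", "z": the shift along the tool's x, y, z in m; "ax", "ay", "az": the turn, a rotation vector about the tool's x, y, z in rad. In form: [{"hand": .., "x": .., "y": .., "z": .., "ax": .., "ay": .., "az": ..}, ...]. A call has 1 to 8 rows; each row is the pose to reach, as a shift and turn from the pose commanded when the call began, along the tool's axes at that moment; what a row does not reach only later rows make up. A row lasts 1/8 s, in which the tool goes at most 62.5 mm and 10.7 degrees, less where a joint would pass 70% of its speed; a pose out of reach is approached as far as the arm can. A call with a gripper value outside its range is refused whole. The fingers move at their own pace and stop on an object; "newtons" is the grip in N (left out, the last holds). Time passes only in rows, so rows that repeat a pose let the fingers close. It gives the time, the measured TCP pose, the force, the opening and the grip force at its end, in the units of the state.
- read_state(): the state, without advancing time (a new reading comes with each control period).
- read_camera(name): name is "side" or "top" or "wrist"; returns (picture, depth): 420x560x3 uint8, blue, green, red; 420x560 float32, m along the optical axis (not along the pixel's ray), 0 where there is no reading.
- camera_params(name): a dict with "fx", "fy", "cx", "cy" (pixels), "position" and "rotation" of the camera in the world. Camera axes: x right, y up, looking along -z (the intrinsics and any distortion apply to the point x, -y, -z); pixel columns grow to the right and rows downward; lengths in m; the calibration is good to about 2 mm. A picture is of the moment at which its call begins: read the wrist's pose just before it. camera_params takes no time and is no camera call; for the wrist camera it gives the pose at the moment of the call.
- robot.close_job(): hands the job in; it is judged then, once.
The state is a dict: "t": time; "q": joint angles; "dq": joint speeds; "joint_torque": joint torques, N m; "tool_pos": TCP position; "orientation": TCP orientation; "force": force on the tool from outside, world axes, zero at the start; "wrist_torque": the same for the moment, N m; "opening": finger opening in m; "gripper_force": force on a finger pad.
Only numpy, scipy, OpenCV 4.12 (cv2) and the standard library are available. Lean on these libraries where they do the work, as an engineer would, in place of code of your own. Each camera call takes 0.05 s, during which the arm holds its last target. There are 200 camera calls.

## Working session

There is one attempt and no reset: what is moved stays moved. The work goes in short steps, Python scripts to look and compute and a tool call to move; the robot and the scene stay as the last step left them, time stands still between calls to the robot, and variables do not carry over. Pictures are saved under pics/ and viewed, at most 14 in all, crops included, and the job is handed in when it is done.

Besides the shell and the picture viewer there is one more tool, called after ">>>" in YAML: its name, and indented under it one key for each argument. carry_out: Moves the arm, as the interface text tells. Its arguments: {"type":"object","properties":{"targets":{"type":"array","items":{"type":"object","properties":{"hand":{"type":"number"},"x":{"type":"number"},"y":{"type":"number"},"z":{"type":"number"},"ax":{"type":"number"},"ay":{"type":"number"},"az":{"type":"number"}}}},"newtons":{"type":"number"}},"required":["targets"]}

```bash
ls; mkdir -p pics; cat > h.py <<'E'
import numpy as np, cv2
from scipy.spatial.transform import Rotation as R
from plant import read_state, read_camera, camera_params, robot
def shot(n,f):
    p=camera_params(n); im,d=read_camera(n); cv2.imwrite('pics/'+f+'.png',im); np.savez('pics/'+f+'.npz',im=im,d=d,**{k:v for k,v in p.items() if k in('fx','fy','cx','cy','position','rotation')}); return im,d,p
def load(f):
    z=np.load('pics/'+f+'.npz'); return z['im'],z['d'],z
def rot(p):
    r=np.array(p['rotation']); return r if r.shape==(3,3) else R.from_rotvec(r).as_matrix()
def world(p,d):
    v,u=np.mgrid[:d.shape[0],:d.shape[1]]
    c=np.stack([(u-p['cx'])/p['fx']*d,-(v-p['cy'])/p['fy']*d,-d],-1)
    return c@rot(p).T+np.array(p['position'])
def ray(p,u,v,z):
    c=rot(p)@np.array([(u-p['cx'])/p['fx'],-(v-p['cy'])/p['fy'],-1]); o=np.array(p['position'])
    return o+c*(z-o[2])/c[2]
E
python3 - <<'E'
from h import *
print(read_state())
for n in('top','side'):
    im,d,p=shot(n,n+'0'); print(n,p)
E
```

```text
pics
{'t': 0.0, 'q': array([-1.40539445e+00,  1.31186884e-01,  1.48927722e+00, -2.97864730e-05,
        1.52299909e+00, -8.53927281e-02]), 'dq': array([-2.27107653e-03,  6.02923681e-05,  5.05155361e-04,  7.24026023e-04,
        1.36874647e-03, -7.11190929e-04]), 'joint_torque': array([ 1.89505568e-04, -5.59851444e+01, -4.91747832e+01,  7.68607948e-02,
        3.58566467e-02, -1.40649931e-04]), 'tool_pos': array([ 0.14888701, -0.58099891,  0.4036729 ]), 'orientation': array([-3.11507157e+00, -3.92684271e-01,  1.64109434e-04]), 'force': array([ 0.37223837, -0.35696427, -0.93390404]), 'wrist_torque': array([ 0.02663041, -0.03052682,  0.0119035 ]), 'gripper_force': 0.0, 'opening': 0.0929589851490193}
top {'fx': 505.6878269338482, 'fy': 505.6878269338482, 'cx': 287.5410881070209, 'cy': 206.59783057510666, 'position': array([0.27430843, 0.00635049, 1.22646967]), 'rotation': array([ 0.16360755, -0.16528937, -1.53108876])}
side {'fx': 431.4993813203136, 'fy': 431.4993813203136, 'cx': 282.665393840472, 'cy': 206.7260419450995, 'position': array([ 0.35845293, -0.5930642 ,  0.77392997]), 'rotation': array([ 0.74097662, -0.06743641, -0.21559178])}
```

View pics/top0.png

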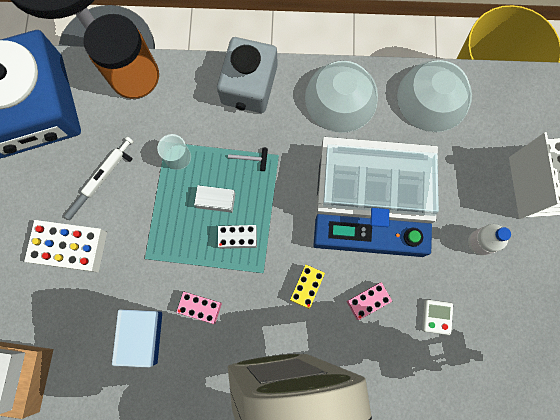

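View pics/side0.png

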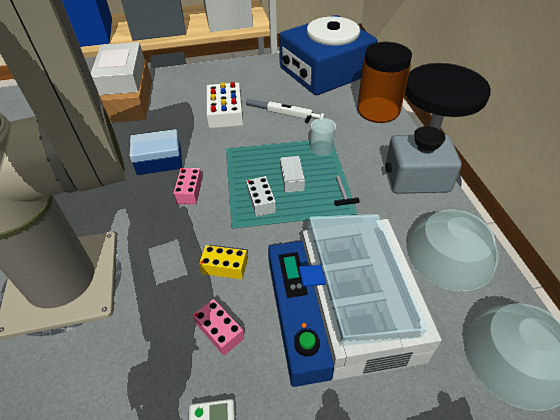

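Top view: heater right (deck about (378,178), lip (380,216), button (415,237)); mat left with an 8-hole block holes-up at (237,236) and a plain-face-up block at (214,197). Pink/yellow pieces off the mat are decoys. Now measuring.

```bash
python3 - <<'E'
from h import *
im,d,p=load('top0'); W=world(p,d); hsv=cv2.cvtColor(im,cv2.COLOR_BGR2HSV)
def reg(m,nm,box):
    u0,u1,v0,v1=box; k=np.zeros(m.shape,bool); k[v0:v1,u0:u1]=m[v0:v1,u0:u1]; q=W[k&(d>0)]
    uv=np.argwhere(k)[:,::-1].astype(np.float32); print(nm,len(q),np.round(np.median(q,0),4),'pix',uv.mean(0).round(1)); return uv,q
H,S,V=hsv[...,0],hsv[...,1],hsv[...,2]
reg((H>50)&(H<75)&(S>120)&(V>60),'btn',(400,430,225,250))
reg((H>100)&(H<125)&(S>150),'lip',(365,395,205,226))
for nm,b in(('blk1',(185,245,175,219)),('blk2',(210,265,217,255))):
    m=(W[...,2]>0.038)&(W[...,2]<0.052)
    uv,q=reg(m,nm,b); r=cv2.minAreaRect((q[:,:2]*1000).astype(np.float32)); print(r)
    ur=cv2.minAreaRect(uv); c=[ray(p,u,v,0.044)[:2] for u,v in cv2.boxPoints(ur)]; c=np.array(c); print(c.round(4), c.mean(0), [np.linalg.norm(c[i]-c[i-1]).round(4) for i in range(4)])
# red dot
reg((S>120)&(V>100)&((H<8)|(H>172)),'dot',(210,265,217,255))
# heater body outline: points z>.09 white
m=(W[...,2]>0.09)&(W[...,2]<0.14)
uv,q=reg(m,'deck',(300,450,120,260)); r=cv2.minAreaRect((q[:,:2]*1000).astype(np.float32)); print(r)
m=(W[...,2]>0.062)&(W[...,2]<0.078)&(H>100)&(H<125)&(S>120)
uv,q=reg(m,'console',(300,450,205,262)); r=cv2.minAreaRect((q[:,:2]*1000).astype(np.float32)); print(r,cv2.boxPoints(r))
m=(H>75)&(H<95)&(S>60)
uv,q=reg(m,'mat',(140,285,135,275)); r=cv2.minAreaRect((q[:,:2]*1000).astype(np.float32)); print(r,cv2.boxPoints(r))
print(W[160:240:8,380].round(3))
E
```

```text
btn 122 [ 0.4582 -0.2804  0.0912] pix [414.2 236. ]
lip 382 [ 0.4907 -0.1912  0.1439] pix [379.3 217.6]
blk1 738 [0.5441 0.187  0.0434] pix [213.7 197.1]
((544.947509765625, 187.3740234375), (90.4730453491211, 51.01863479614258), 84.77193450927734)
[[0.5232 0.2335]
 [0.5734 0.231 ]
 [0.5649 0.1405]
 [0.5148 0.1438]] [0.54407658 0.1872099 ] [np.float64(0.0901), np.float64(0.0503), np.float64(0.0909), np.float64(0.0502)]
blk2 795 [0.453  0.1277 0.0437] pix [236.5 235.5]
((453.6041259765625, 127.53715515136719), (50.901283264160156, 87.90812683105469), 3.071728467941284)
[[0.4766 0.1726]
 [0.4796 0.085 ]
 [0.4295 0.0826]
 [0.4266 0.1695]] [0.45308941 0.12743341] [np.float64(0.0501), np.float64(0.0877), np.float64(0.0501), np.float64(0.0869)]
dot 6 [0.4317 0.165  0.0439] pix [220.2 243.8]
deck 5024 [ 0.6158 -0.1909  0.1318] pix [377.3 170. ]
((566.6577758789062, -196.0122528076172), (269.70184326171875, 231.15225219726562), 86.52729034423828)
console 2450 [ 0.458  -0.2067  0.0691] pix [374.9 234.9]
((464.53314208984375, -191.32484436035156), (269.6671447753906, 73.70242309570312), 87.01850128173828) [[ 420.71866  -324.05914 ]
 [ 494.32132  -327.89267 ]
 [ 508.34763   -58.590546]
 [ 434.74496   -54.75702 ]]
mat 11243 [0.5179 0.2012 0.0039] pix [211.8 209.5]
((532.6983032226562, 194.6978302001953), (290.52557373046875, 300.4613952636719), 85.02310943603516) [[370.4319    63.01581 ]
 [669.7605    36.949615]
 [694.9647   326.37985 ]
 [395.6361   352.44604 ]]
[[ 0.622 -0.196  0.135]
 [ 0.602 -0.195  0.138]
 [ 0.582 -0.194  0.143]
 [ 0.564 -0.194  0.144]
 [ 0.544 -0.193  0.148]
 [ 0.526 -0.193  0.147]
 [ 0.509 -0.193  0.144]
 [ 0.491 -0.193  0.147]
 [ 0.473 -0.193  0.146]
 [ 0.469 -0.207  0.068]]
```

```bash
cat >> h.py <<'E'
def go(pos,rv=None,s=None):
    s=s or read_state(); Rt=R.from_rotvec(s['orientation']); sh=Rt.inv().apply(np.array(pos)-s['tool_pos'])
    t=np.zeros(3) if rv is None else (Rt.inv()*rv).as_rotvec()
    print('shift',sh.round(4),'turn',t.round(4),'n',np.ceil(max(np.linalg.norm(sh)/.0625,np.linalg.norm(t)/.1867)))
def down(yaw,tilt=0,about='y'):
    # tool pointing down, tool y at world heading yaw+90deg ; tilt about tool axis
    b=R.from_matrix(np.array([[np.cos(yaw),-np.sin(yaw),0],[np.sin(yaw),np.cos(yaw),0],[0,0,1]])@np.diag([-1,1,-1]))
    b2=b*R.from_euler('z',np.pi)
    c=R.from_rotvec(read_state()['orientation'])
    r=min((b,b2),key=lambda k:(c.inv()*k).magnitude())
    return r
E
python3 - <<'E'
from h import *
for n in('top0','side0'):
    im,d,p=load(n); W=world(p,d); hsv=cv2.cvtColor(im,cv2.COLOR_BGR2HSV); H,S,V=[hsv[...,i] for i in range(3)]
    m=(H>100)&(H<125)&(S>150)&(W[...,2]>.115)&(W[...,0]>.4)&(W[...,0]<.56)&(abs(W[...,1]+.193)<.04)&(W[...,2]<.18)
    q=W[m]; print(n,len(q)); print(np.percentile(q,[2,50,98],axis=0).round(4))
    r=cv2.minAreaRect((q[:,:2]*1000).astype(np.float32));print(r)
    A=np.c_[q[:,:2],np.ones(len(q))]; print(np.linalg.lstsq(A,q[:,2],rcond=None)[0])
im,d,p=load('top0'); W=world(p,d)
for u,v in((235,65),(340,95),(435,95),(490,238),(425,232)): print(u,v,W[v,u].round(3))
s=read_state();print(R.from_rotvec(s['orientation']).as_matrix().round(3)); go([.481,-.192,.38],down(-.052))
E
```

```text
top0 324
[[ 0.4695 -0.2107  0.1393]
 [ 0.4889 -0.1921  0.1446]
 [ 0.5092 -0.1735  0.149 ]]
((489.2588195800781, -192.18931579589844), (38.26224136352539, 40.92384338378906), 88.56781005859375)
[-0.12960009  0.00575102  0.20898627]
side0 478
[[ 0.4694 -0.2135  0.1404]
 [ 0.4887 -0.1957  0.1454]
 [ 0.5087 -0.1751  0.1492]]
((489.5888671875, -193.98086547851562), (40.645015716552734, 41.32999801635742), 86.90644073486328)
[-0.13381331  0.03894697  0.21829476]
235 65 [0.841 0.143 0.139]
340 95 [ 0.797 -0.108  0.089]
435 95 [ 0.807 -0.339  0.085]
490 238 [ 0.457 -0.446  0.106]
425 232 [ 0.472 -0.312  0.068]
[[ 0.969  0.248 -0.   ]
 [ 0.248 -0.969  0.002]
 [ 0.    -0.002 -1.   ]]
shift [ 0.4183 -0.2944  0.0243] turn [-1.700e-03  1.000e-04  3.028e-01] n 9.0
```

>>> carry_out:
  targets:
    - {"hand":100,"x":0.418,"y":-0.294,"z":0.024,"az":0.303}
    - {"hand":100,"x":0.418,"y":-0.294,"z":0.024,"az":0.303}
    - {"hand":100,"x":0.418,"y":-0.294,"z":0.024,"az":0.303}
    - {"hand":100,"x":0.418,"y":-0.294,"z":0.024,"az":0.303}
    - {"hand":100,"x":0.418,"y":-0.294,"z":0.024,"az":0.303}
    - {"hand":100,"x":0.418,"y":-0.294,"z":0.024,"az":0.303}
    - {"hand":100,"x":0.418,"y":-0.294,"z":0.024,"az":0.303}
    - {"hand":100,"x":0.418,"y":-0.294,"z":0.024,"az":0.303}

```text
schema error: expected keys hand, x, y, z, ax, ay, az
```

>>> carry_out:
  targets:
    - {"hand":100}
    - {"hand":100}

```text
schema error: expected keys hand, x, y, z, ax, ay, az
```

```bash
python3 - <<'E'
from h import *
s=read_state();print(s['q'].round(3),s['tool_pos'].round(4),s['force'].round(1));go([.484,-.193,.3095],down(-.052))
E
```

```text
[-1.405  0.131  1.489 -0.     1.523 -0.085] [ 0.1489 -0.581   0.4038] [ 0.4 -0.4 -0.2]
shift [ 0.4209 -0.2925  0.0948] turn [-1.700e-03  1.000e-04  3.028e-01] n 9.0
```

>>> carry_out:
  targets:
    - {"hand":100,"x":0.418,"y":-0.294,"z":0.024,"ax":0,"ay":0,"az":0.303}
    - {"hand":100,"x":0.418,"y":-0.294,"z":0.024,"ax":0,"ay":0,"az":0.303}
    - {"hand":100,"x":0.418,"y":-0.294,"z":0.024,"ax":0,"ay":0,"az":0.303}
    - {"hand":100,"x":0.418,"y":-0.294,"z":0.024,"ax":0,"ay":0,"az":0.303}
    - {"hand":100,"x":0.418,"y":-0.294,"z":0.024,"ax":0,"ay":0,"az":0.303}
    - {"hand":100,"x":0.418,"y":-0.294,"z":0.024,"ax":0,"ay":0,"az":0.303}
    - {"hand":100,"x":0.418,"y":-0.294,"z":0.024,"ax":0,"ay":0,"az":0.303}
    - {"hand":100,"x":0.418,"y":-0.294,"z":0.024,"ax":0,"ay":0,"az":0.303}

```text
t: 1.1
tool_pos: [0.4742, -0.1996, 0.381]
orientation: [3.14, -0.082, -0.0]
force: [0.7, -0.0, 0.2]
opening: 0.093
gripper_force: 0.0
```

>>> carry_out:
  targets:
    - {"hand":100,"x":0,"y":0,"z":0,"ax":0,"ay":0,"az":0}

```text
t: 1.23
tool_pos: [0.4752, -0.1979, 0.3805]
orientation: [-3.139, 0.073, 0.001]
force: [-0.3, -0.8, -0.2]
opening: 0.093
gripper_force: 0.0
```

```bash
python3 - <<'E'
from h import *
s=read_state();print(s['q'].round(3),s['tool_pos'].round(4),s['force'].round(1));go([.484,-.193,.3095],down(-.052))
E
```

```text
[-4.950e-01 -8.900e-02  1.755e+00  1.000e-03  1.477e+00  1.122e+00] [ 0.4752 -0.1979  0.3805] [-0.3 -0.8 -0.2]
shift [ 0.0086 -0.0052  0.071 ] turn [-0.0015  0.0007  0.0058] n 2.0
```

>>> carry_out:
  targets:
    - {"hand":100,"x":0.009,"y":-0.005,"z":0.04,"ax":0,"ay":0,"az":0.006}
    - {"hand":100,"x":0.009,"y":-0.005,"z":0.071,"ax":0,"ay":0,"az":0.006}
    - {"hand":100,"x":0.009,"y":-0.005,"z":0.071,"ax":0,"ay":0,"az":0.006}
    - {"hand":30,"x":0.009,"y":-0.005,"z":0.071,"ax":0,"ay":0,"az":0.006}
    - {"hand":30,"x":0.009,"y":-0.005,"z":0.071,"ax":0,"ay":0,"az":0.006}
    - {"hand":30,"x":0.009,"y":-0.005,"z":0.071,"ax":0,"ay":0,"az":0.006}
    - {"hand":30,"x":0.009,"y":-0.005,"z":0.071,"ax":0,"ay":0,"az":0.006}
    - {"hand":30,"x":0.009,"y":-0.005,"z":0.071,"ax":0,"ay":0,"az":0.006}
  newtons: 30

```text
t: 2.22
tool_pos: [0.4827, -0.197, 0.3105]
orientation: [3.14, -0.091, 0.0]
force: [0.3, 0.3, -0.8]
opening: 0.0478
gripper_force: 0.6
```

```bash
python3 - <<'E'
from h import *
s=read_state();print(s['tool_pos'].round(4),s['force'].round(1))
Rt=R.from_rotvec(s['orientation']);print(Rt.as_matrix().round(3))
hx=np.array([np.cos(.052),-np.sin(.052),0]);C=np.array([.6463,-.2008,.101])
f=lambda phi:C+.168*(-np.cos(phi)*hx+np.sin(phi)*np.array([0,0,1]))+[0,.0005,.167]
p0=f(.2507);print(p0)
for ph in np.linspace(.25,1.90,14): print(round(ph,3),Rt.inv().apply(f(ph)-p0).round(4))
E
```

```text
[ 0.4827 -0.197   0.3105] [ 0.3  0.3 -0.8]
[[ 0.998 -0.058  0.   ]
 [-0.058 -0.998 -0.   ]
 [ 0.     0.    -1.   ]]
[ 0.48377183 -0.19184091  0.3096778 ]
0.25 [-0.      0.      0.0001]
0.377 [ 0.0065 -0.     -0.0202]
0.504 [ 0.0156 -0.0001 -0.0394]
0.631 [ 0.0271 -0.0002 -0.0574]
0.758 [ 0.0407 -0.0002 -0.0738]
0.885 [ 0.0563 -0.0003 -0.0883]
1.012 [ 0.0736 -0.0004 -0.1007]
1.138 [ 0.0924 -0.0006 -0.1108]
1.265 [ 0.1123 -0.0007 -0.1185]
1.392 [ 0.133  -0.0008 -0.1236]
1.519 [ 0.1541 -0.0009 -0.1261]
1.646 [ 0.1754 -0.0011 -0.1258]
1.773 [ 0.1965 -0.0012 -0.1228]
1.9 [ 0.2171 -0.0013 -0.1172]
```

>>> carry_out:
  targets:
    - {"hand":20,"x":0,"y":0,"z":0,"ax":0,"ay":0,"az":0}
    - {"hand":20,"x":0,"y":0,"z":0,"ax":0,"ay":0,"az":0}
    - {"hand":20,"x":0,"y":0,"z":0,"ax":0,"ay":0,"az":0}
    - {"hand":20,"x":0,"y":0,"z":0,"ax":0,"ay":0,"az":0}
  newtons: 30

```text
t: 2.72
tool_pos: [0.4828, -0.1945, 0.3095]
orientation: [-3.134, 0.089, 0.002]
force: [2.7, 15.2, 0.7]
opening: 0.0395
gripper_force: 30.0
```

>>> carry_out:
  targets:
    - {"hand":20,"x":0.003,"y":-0.003,"z":-0.01,"ax":0,"ay":0,"az":0}
    - {"hand":20,"x":0.0065,"y":-0.003,"z":-0.02,"ax":0,"ay":0,"az":0}
    - {"hand":20,"x":0.0156,"y":-0.003,"z":-0.0394,"ax":0,"ay":0,"az":0}
    - {"hand":20,"x":0.0271,"y":-0.003,"z":-0.0574,"ax":0,"ay":0,"az":0}
    - {"hand":20,"x":0.0407,"y":-0.003,"z":-0.0738,"ax":0,"ay":0,"az":0}
    - {"hand":20,"x":0.0563,"y":-0.003,"z":-0.0883,"ax":0,"ay":0,"az":0}
    - {"hand":20,"x":0.0736,"y":-0.003,"z":-0.1007,"ax":0,"ay":0,"az":0}
    - {"hand":20,"x":0.0736,"y":-0.003,"z":-0.1007,"ax":0,"ay":0,"az":0}

```text
t: 3.72
tool_pos: [0.5573, -0.1974, 0.4122]
orientation: [-3.138, 0.09, -0.001]
force: [0.8, 6.4, 1.3]
opening: 0.0399
gripper_force: 30.0
```

>>> carry_out:
  targets:
    - {"hand":20,"x":0.0188,"y":-0.001,"z":-0.0101,"ax":0,"ay":0,"az":0}
    - {"hand":20,"x":0.0387,"y":-0.001,"z":-0.0178,"ax":0,"ay":0,"az":0}
    - {"hand":20,"x":0.0594,"y":-0.002,"z":-0.0229,"ax":0,"ay":0,"az":0}
    - {"hand":20,"x":0.0805,"y":-0.002,"z":-0.0254,"ax":0,"ay":0,"az":0}
    - {"hand":20,"x":0.1018,"y":-0.002,"z":-0.0251,"ax":0,"ay":0,"az":0}
    - {"hand":20,"x":0.1229,"y":-0.002,"z":-0.0221,"ax":0,"ay":0,"az":0}
    - {"hand":20,"x":0.1435,"y":-0.002,"z":-0.0165,"ax":0,"ay":0,"az":0}
    - {"hand":20,"x":0.1435,"y":-0.002,"z":-0.0165,"ax":0,"ay":0,"az":0}

```text
t: 4.72
tool_pos: [0.7013, -0.2043, 0.4302]
orientation: [3.139, -0.09, 0.008]
force: [2.9, 3.3, 5.0]
opening: 0.0385
gripper_force: 30.0
```

>>> carry_out:
  targets:
    - {"hand":20,"x":0.006,"y":0,"z":0.003,"ax":0,"ay":0,"az":0}
    - {"hand":20,"x":0.01,"y":0,"z":0.005,"ax":0,"ay":0,"az":0}
    - {"hand":20,"x":0.01,"y":0,"z":0.005,"ax":0,"ay":0,"az":0}

```text
t: 5.1
tool_pos: [0.7095, -0.2057, 0.4255]
orientation: [3.139, -0.092, 0.004]
force: [0.1, -0.5, 0.7]
opening: 0.0224
gripper_force: 0.0
```

```bash
python3 - <<'E'
from h import *
shot('side','side1'); im,d,p=shot('wrist','wrist1'); print(p)
E
```

```text
{'fx': 376.2348223321621, 'fy': 376.2348223321621, 'cx': 280.35712924532237, 'cy': 208.31556100727374, 'position': array([ 0.78016659, -0.20929818,  0.40387366]), 'rotation': array([-0.19639699,  0.20512436, -1.61948698])}
```

View pics/side1.png

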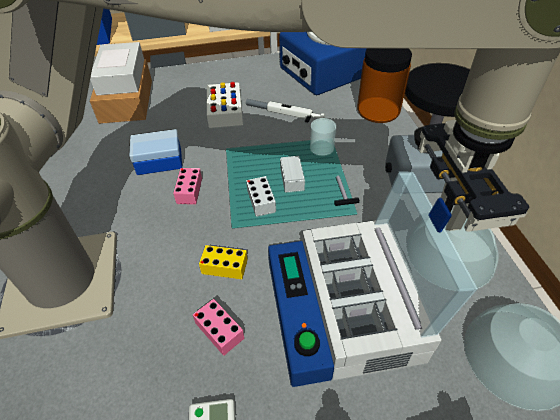

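Lid is near upright, lip at (440,212); the fingers slid off behind it. Measure the lid angle.

```bash
python3 - <<'E'
from h import *
im,d,p=load('side1'); W=world(p,d); hsv=cv2.cvtColor(im,cv2.COLOR_BGR2HSV); H,S,V=[hsv[...,i] for i in range(3)]
m=(H>100)&(H<125)&(S>150); m[:195]=0; m[235:]=0; m[:,:425]=0; m[:,455:]=0
q=W[m]; print(len(q)); print(np.percentile(q,[3,50,97],axis=0).round(4))
C=np.array([.6463,-.2008,.101]); print(q.mean(0))
A=np.c_[q[:,1:],np.ones(len(q))]; c=np.linalg.lstsq(A,q[:,0],rcond=None)[0]; print('dx/dz',c, 'lid angle',np.pi/2+np.arctan(c[1]))
E
```

```text
455
[[ 0.6844 -0.2236  0.2425]
 [ 0.6889 -0.2079  0.2638]
 [ 0.6966 -0.1878  0.2795]]
[ 0.68808    -0.20903073  0.26529957]
dx/dz [ 0.42999483 -0.26253409  0.84761231] lid angle 1.314056103145445
```

>>> carry_out:
  targets:
    - {"hand":10,"x":0.005,"y":0,"z":-0.03,"ax":0,"ay":0,"az":0}
    - {"hand":10,"x":0.005,"y":0,"z":-0.06,"ax":0,"ay":0,"az":0}
    - {"hand":10,"x":-0.02,"y":0,"z":-0.06,"ax":0,"ay":0,"az":0}
    - {"hand":10,"x":-0.065,"y":0,"z":-0.06,"ax":0,"ay":0,"az":0}
    - {"hand":10,"x":-0.065,"y":0,"z":-0.06,"ax":0,"ay":0,"az":0}
    - {"hand":10,"x":-0.065,"y":0,"z":-0.02,"ax":0,"ay":0,"az":0}
    - {"hand":10,"x":-0.065,"y":0,"z":0,"ax":0,"ay":0,"az":0}
    - {"hand":10,"x":-0.045,"y":0,"z":0,"ax":0,"ay":0,"az":0}

```text
t: 6.2
tool_pos: [0.6644, -0.2026, 0.4192]
orientation: [-3.139, 0.092, 0.008]
force: [-0.8, -0.5, -0.7]
opening: 0.0089
gripper_force: 1.8
```

>>> carry_out:
  targets:
    - {"hand":10,"x":0.007,"y":0,"z":0,"ax":0,"ay":0,"az":0}
    - {"hand":10,"x":0.012,"y":0,"z":0,"ax":0,"ay":0,"az":0}
    - {"hand":10,"x":0.016,"y":0,"z":0,"ax":0,"ay":0,"az":0}
    - {"hand":10,"x":0.019,"y":0,"z":0,"ax":0,"ay":0,"az":0}

```text
t: 6.7
tool_pos: [0.6739, -0.2039, 0.4188]
orientation: [-3.133, 0.096, 0.071]
force: [-104.0, 14.0, 32.0]
opening: 0.0093
gripper_force: 53.0
```

>>> carry_out:
  targets:
    - {"hand":10,"x":-0.015,"y":0,"z":0,"ax":0,"ay":0,"az":0}
    - {"hand":10,"x":-0.05,"y":0,"z":0,"ax":0,"ay":0,"az":0}
    - {"hand":50,"x":-0.06,"y":0,"z":-0.06,"ax":0,"ay":0,"az":0}
    - {"hand":50,"x":-0.06,"y":0,"z":-0.06,"ax":0,"ay":0,"az":0}

```text
t: 7.2
tool_pos: [0.624, -0.2005, 0.4889]
orientation: [3.137, -0.092, 0.014]
force: [-0.1, 0.1, 0.8]
opening: 0.0248
gripper_force: 0.0
```

```bash
python3 - <<'E'
from h import *
s=read_state();print(s['force'],s['tool_pos'],s['q'].round(2))
im,d,p=shot('side','side2'); W=world(p,d); hsv=cv2.cvtColor(im,cv2.COLOR_BGR2HSV); H,S,V=[hsv[...,i] for i in range(3)]
m=(H>100)&(H<125)&(S>150); m[:195]=0; m[235:]=0; m[:,:425]=0; m[:,455:]=0
q=W[m]; print(len(q)); print(q.mean(0))
im,d,p=shot('top','top2'); W=world(p,d)
# blocks
for nm,b in(('blk1',(185,245,175,219)),('blk2',(210,265,217,255))):
    m=(W[...,2]>0.038)&(W[...,2]<0.052); k=np.zeros_like(m); k[b[2]:b[3],b[0]:b[1]]=m[b[2]:b[3],b[0]:b[1]]
    print(nm,W[k].mean(0), cv2.minAreaRect(W[k][:,:2].astype(np.float32)*1000))
E
```

```text
[-0.0524087   0.13718229  0.83876644] [ 0.62404192 -0.20046332  0.48892508] [-0.39  0.26  1.19  0.    1.68  1.24]
395
[ 0.68922202 -0.20903446  0.26063658]
blk1 [0.54420417 0.18728722 0.04357114] ((545.0142211914062, 187.4779815673828), (90.38719940185547, 50.794654846191406), 84.68890380859375)
blk2 [0.45300264 0.12746824 0.04379414] ((453.41253662109375, 127.73530578613281), (51.26572036743164, 88.32585144042969), 2.675055980682373)
```

View pics/top2.png

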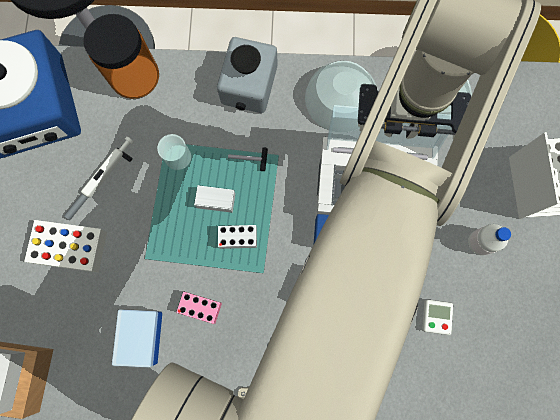

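```bash
cat >> h.py <<'E'
def rd(yaw,pitch=0):
    # tool down with tool x heading yaw; pitch = turn about tool y
    c,s=np.cos(yaw),np.sin(yaw)
    return R.from_matrix(np.array([[c,s,0],[s,-c,0],[0,0,-1]]))*R.from_rotvec([0,pitch,0])
def st():
    s=read_state(); print('q',s['q'].round(3),'p',s['tool_pos'].round(4),'F',s['force'].round(1),'op',s['opening'].round(4),s['gripper_force']); return s
E
python3 - <<'E'
from h import *
st();go([.453,.1275,.30],rd(1.614))
E
```

```text
Traceback (most recent call last):
  File "h.py", line 33, in st
    s=read_state(); print('q',s['q'].round(3),'p',s['tool_pos'].round(4),'F',s['force'].round(1),'op',s['opening'].round(4),s['gripper_force']); return s
                                                                                                      ^^^^^^^^^^^^^^^^^^
AttributeError: 'float' object has no attribute 'round'
```

```bash
sed -i "s/s\['opening'\].round(4)/round(s['opening'],4)/" h.py
python3 - <<'E'
from h import *
st();go([.453,.1275,.40],rd(1.614))
E
```

```text
q [-0.389  0.264  1.193  0.     1.68   1.24 ] p [ 0.6245 -0.2004  0.4846] F [0.3 0.4 0.9] op 0.0328 0.0
shift [-0.1906 -0.3175  0.0835] turn [ 0.0042 -0.0019 -1.6722] n 9.0
```

>>> carry_out:
  targets:
    - {"hand":70,"x":-0.191,"y":-0.318,"z":0.0,"ax":0.004,"ay":0,"az":-0.5}
    - {"hand":70,"x":-0.191,"y":-0.318,"z":0.02,"ax":0.004,"ay":0,"az":-0.7}
    - {"hand":70,"x":-0.191,"y":-0.318,"z":0.04,"ax":0.004,"ay":0,"az":-0.9}
    - {"hand":70,"x":-0.191,"y":-0.318,"z":0.084,"ax":0.004,"ay":0,"az":-1.2}
    - {"hand":70,"x":-0.191,"y":-0.318,"z":0.084,"ax":0.004,"ay":0,"az":-1.672}
    - {"hand":70,"x":-0.191,"y":-0.318,"z":0.084,"ax":0.004,"ay":0,"az":-1.672}
    - {"hand":70,"x":-0.191,"y":-0.318,"z":0.084,"ax":0.004,"ay":0,"az":-1.672}
    - {"hand":70,"x":-0.191,"y":-0.318,"z":0.084,"ax":0.004,"ay":0,"az":-1.672}

```text
t: 8.3
tool_pos: [0.4512, 0.1298, 0.3972]
orientation: [-2.347, -2.081, 0.003]
force: [0.6, 0.2, 0.3]
opening: 0.065
gripper_force: 0.0
```

```bash
python3 - <<'E'
from h import *
st();go([.453,.1275,.30],rd(1.614)); go([.453,.1275,.215],rd(1.614))
E
```

```text
q [ 0.17  -0.224  1.846  0.003  1.524  0.29 ] p [0.4512 0.1298 0.3972] F [0.6 0.2 0.3] op 0.065 0.0
shift [-0.0023  0.0025  0.0972] turn [-0.0045 -0.0023 -0.1633] n 2.0
shift [-0.0025  0.0029  0.1822] turn [-0.0045 -0.0023 -0.1633] n 3.0
```

>>> carry_out:
  targets:
    - {"hand":70,"x":-0.002,"y":0.003,"z":0.06,"ax":-0.004,"ay":-0.002,"az":-0.163}
    - {"hand":70,"x":-0.002,"y":0.003,"z":0.12,"ax":-0.004,"ay":-0.002,"az":-0.163}
    - {"hand":70,"x":-0.002,"y":0.003,"z":0.16,"ax":-0.004,"ay":-0.002,"az":-0.163}
    - {"hand":70,"x":-0.002,"y":0.003,"z":0.182,"ax":-0.004,"ay":-0.002,"az":-0.163}
    - {"hand":70,"x":-0.002,"y":0.003,"z":0.182,"ax":-0.004,"ay":-0.002,"az":-0.163}
    - {"hand":40,"x":-0.002,"y":0.003,"z":0.182,"ax":-0.004,"ay":-0.002,"az":-0.163}
    - {"hand":40,"x":-0.002,"y":0.003,"z":0.182,"ax":-0.004,"ay":-0.002,"az":-0.163}
    - {"hand":40,"x":-0.002,"y":0.003,"z":0.182,"ax":-0.004,"ay":-0.002,"az":-0.163}
  newtons: 35

```text
t: 9.3
tool_pos: [0.4545, 0.1267, 0.2178]
orientation: [2.182, 2.257, 0.005]
force: [-1.5, 0.6, 5.6]
opening: 0.0499
gripper_force: 34.9
```

>>> carry_out:
  targets:
    - {"hand":40,"x":0,"y":0,"z":0,"ax":0,"ay":0,"az":0}
    - {"hand":40,"x":0,"y":0,"z":0,"ax":0,"ay":0,"az":0}
    - {"hand":40,"x":0,"y":0,"z":-0.03,"ax":0,"ay":0,"az":0}
    - {"hand":40,"x":0,"y":0,"z":-0.07,"ax":0,"ay":0,"az":0}
    - {"hand":40,"x":0,"y":0,"z":-0.12,"ax":0,"ay":0,"az":0}
    - {"hand":40,"x":0,"y":0,"z":-0.17,"ax":0,"ay":0,"az":0}
    - {"hand":40,"x":0,"y":0,"z":-0.17,"ax":0,"ay":0,"az":0}

```text
t: 10.18
tool_pos: [0.4548, 0.1266, 0.3914]
orientation: [2.179, 2.254, 0.014]
force: [0.6, 0.6, -4.2]
opening: 0.0497
gripper_force: 34.9
```

```bash
python3 - <<'E'
from h import *
st();shot('wrist','w3');shot('side','s3')
im=np.hstack([cv2.resize(cv2.imread('pics/w3.png'),(400,300)),cv2.resize(cv2.imread('pics/s3.png'),(400,300))]);cv2.imwrite('pics/c3.png',im)
E
```

```text
q [ 0.163 -0.222  1.854  0.     1.499  0.129] p [0.4548 0.1266 0.3914] F [ 0.6  0.6 -4.2] op 0.0497 34.89713788032532
```

View pics/c3.png

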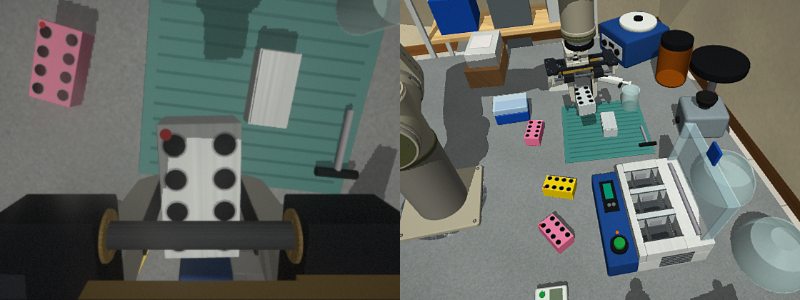

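Wrist/side view: the 8-hole block is held level (red dot at wrist (165,135)); the other block remains. Heater wells open. Measure wells.

```bash
python3 - <<'E'
from h import *
im,d,p=shot('top','top4'); W=world(p,d)
hx=np.array([.9986,-.052]);hy=np.array([.052,.9986]);O=np.array([.5644,-.1965])
k=(W[...,2]>.09)&(W[...,2]<.11); q=W[k][:,:2]-O; X,Y=q@hx,q@hy; s=(abs(X)<.12)&(abs(Y)<.14)
print('deck',np.percentile(X[s],[1,99]),np.percentile(Y[s],[1,99]),np.median(W[k][:,2]))
deck=(k*255).astype(np.uint8)
# gaps: not deck, inside
low=((W[...,2]<.09)&(d>0)).astype(np.uint8)*255
n,l,stt,c=cv2.connectedComponentsWithStats(low)
for i in range(1,n):
    u,v=c[i]
    w=ray(p,u,v,.1); 
    if stt[i,4]>200 and abs(w[0]-.5644)<.06 and abs(w[1]+.1965)<.13:
        m=(l==i); cs,_=cv2.findContours(m.astype(np.uint8),0,1); r=cv2.minAreaRect(np.vstack(cs))
        pts=np.array([ray(p,a,b,.1)[:2] for a,b in cv2.boxPoints(r)]); e=pts-pts.mean(0)
        print(stt[i],pts.mean(0).round(4),[np.linalg.norm(pts[j]-pts[j-1]).round(4) for j in range(4)],((pts.mean(0)-O)@hx).round(4),((pts.mean(0)-O)@hy).round(4),np.median(W[m][:,2]), r[2])
cv2.imwrite('pics/t4c.png',cv2.resize(im[120:270,300:450],(600,600)))
E
```

```text
deck [-0.09435466  0.11143265] [-0.13282123  0.13307924] 0.09926607721097902
[333 175  24  23 475] [ 0.5682 -0.1211] [np.float64(0.0515), np.float64(0.0509), np.float64(0.052), np.float64(0.0508)] -0.0002 0.0755 0.061436413969000236 4.39870548248291
[366 177  24  24 478] [ 0.5643 -0.196 ] [np.float64(0.0518), np.float64(0.051), np.float64(0.0523), np.float64(0.051)] -0.0001 0.0005 0.06142424914366529 4.39870548248291
[399 180  23  23 471] [ 0.5606 -0.2703] [np.float64(0.0513), np.float64(0.051), np.float64(0.0518), np.float64(0.051)] 0.0 -0.0739 0.06132768675097444 3.3664608001708984
```

View pics/t4c.png

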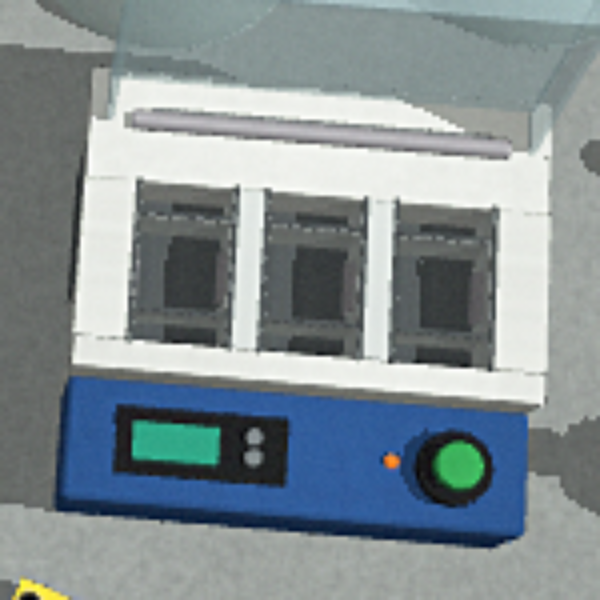

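```bash
python3 - <<'E'
from h import *
st();go([.5683,-.1213,.36],rd(-.052))
E
```

```text
q [ 0.163 -0.218  1.862  0.     1.497  0.129] p [0.4531 0.1263 0.3848] F [-0.6 -0.5 -3.6] op 0.0497 34.89726483821869
shift [-0.2514  0.1067  0.0247] turn [-5.0000e-04  3.0000e-04  1.6568e+00] n 9.0
```

>>> carry_out:
  targets:
    - {"hand":40,"x":-0.05,"y":0.02,"z":0.0,"ax":0,"ay":0,"az":0.18}
    - {"hand":40,"x":-0.1,"y":0.04,"z":0,"ax":0,"ay":0,"az":0.36}
    - {"hand":40,"x":-0.15,"y":0.06,"z":0,"ax":0,"ay":0,"az":0.54}
    - {"hand":40,"x":-0.2,"y":0.085,"z":0,"ax":0,"ay":0,"az":0.72}
    - {"hand":40,"x":-0.251,"y":0.107,"z":0.01,"ax":0,"ay":0,"az":0.9}
    - {"hand":40,"x":-0.251,"y":0.107,"z":0.015,"ax":0,"ay":0,"az":1.08}
    - {"hand":40,"x":-0.251,"y":0.107,"z":0.025,"ax":0,"ay":0,"az":1.26}
    - {"hand":40,"x":-0.251,"y":0.107,"z":0.025,"ax":0,"ay":0,"az":1.44}

```text
t: 11.32
tool_pos: [0.568, -0.1208, 0.3569]
orientation: [-3.129, -0.248, 0.008]
force: [-0.4, 0.3, -3.4]
opening: 0.0496
gripper_force: 34.9
```

```bash
python3 - <<'E'
from h import *
st();go([.5683,-.1213,.33],rd(-.052))
E
```

```text
q [-2.980e-01  1.080e-01  1.600e+00  1.000e-03  1.439e+00  1.114e+00] p [ 0.568  -0.1208  0.3569] F [-0.4  0.3 -3.4] op 0.0496 34.88901972770691
shift [0.0004 0.0006 0.0269] turn [-0.0029  0.0052  0.2103] n 2.0
```

>>> carry_out:
  targets:
    - {"hand":40,"x":0,"y":0.001,"z":0.01,"ax":-0.003,"ay":0.005,"az":0.15}
    - {"hand":40,"x":0,"y":0.001,"z":0.02,"ax":-0.003,"ay":0.005,"az":0.21}
    - {"hand":40,"x":0,"y":0.001,"z":0.027,"ax":-0.003,"ay":0.005,"az":0.21}
    - {"hand":40,"x":0,"y":0.001,"z":0.027,"ax":-0.003,"ay":0.005,"az":0.21}

```text
t: 11.82
tool_pos: [0.5686, -0.1216, 0.3322]
orientation: [3.14, -0.069, 0.005]
force: [0.1, 0.2, -3.3]
opening: 0.0495
gripper_force: 34.9
```

```bash
python3 - <<'E'
from h import *
s=st();go([.5683,-.1213,.30],rd(-.052))
im,d,p=shot('side','s5'); cv2.imwrite('pics/s5c.png',cv2.resize(im[200:380,270:450],(700,600)))
im,d,p=shot('wrist','w5'); W=world(p,d); 
zt=s['tool_pos'][2]-.194+.02; k=abs(W[...,2]-zt)<.006
hx=np.array([.9986,-.052]);hy=np.array([.052,.9986]);q=W[k][:,:2]-[.5683,-.1213]; X,Y=q@hx,q@hy; m=(abs(X)<.07)&(abs(Y)<.05)
print(zt,m.sum(),np.percentile(X[m],[1,99]),np.percentile(Y[m],[1,99]),cv2.minAreaRect(W[k][m][:,:2].astype(np.float32)*1000), np.median(W[k][m][:,2]))
E
```

```text
q [-0.299  0.124  1.629 -0.     1.385  1.316] p [ 0.5686 -0.1216  0.3322] F [ 0.1  0.2 -3.3] op 0.0495 34.897316694259644
shift [-0.0005 -0.0003  0.0322] turn [ 0.0009 -0.0032  0.0083] n 1.0
0.15824319138556928 17735 [-0.04186117  0.046854  ] [-0.03059201  0.03050306] ((570.0746459960938, -121.66120910644531), (78.22187805175781, 90.76795959472656), 88.221435546875) 0.1587806771304567
```

View pics/s5c.png

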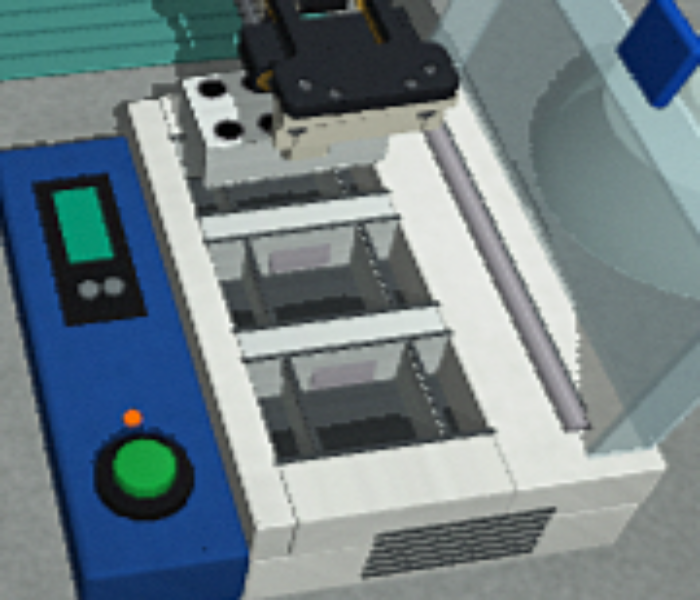

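Block hangs right above well3 (image (290,130) of the crop), well aligned; a ~2 mm x trim, then descend.

>>> carry_out:
  targets:
    - {"hand":40,"x":-0.002,"y":0,"z":0.005,"ax":0,"ay":-0.003,"az":0.008}
    - {"hand":40,"x":-0.002,"y":0,"z":0.013,"ax":0,"ay":-0.003,"az":0.008}
    - {"hand":40,"x":-0.002,"y":0,"z":0.018,"ax":0,"ay":-0.003,"az":0.008}
    - {"hand":40,"x":-0.002,"y":0,"z":0.021,"ax":0,"ay":-0.003,"az":0.008}
    - {"hand":40,"x":-0.002,"y":0,"z":0.024,"ax":0,"ay":-0.003,"az":0.008}

```text
t: 12.55
tool_pos: [0.5675, -0.1217, 0.3103]
orientation: [3.139, -0.084, 0.006]
force: [-0.8, 0.4, -3.9]
opening: 0.0497
gripper_force: 34.9
```

>>> carry_out:
  targets:
    - {"hand":40,"x":0,"y":0,"z":0.004,"ax":0,"ay":0,"az":0}
    - {"hand":40,"x":0,"y":0,"z":0.008,"ax":0,"ay":0,"az":0}
    - {"hand":40,"x":0,"y":0,"z":0.012,"ax":0,"ay":0,"az":0}
    - {"hand":40,"x":0,"y":0,"z":0.015,"ax":0,"ay":0,"az":0}

```text
t: 13.05
tool_pos: [0.5676, -0.1218, 0.2953]
orientation: [3.139, -0.084, 0.006]
force: [0.6, 0.8, -2.5]
opening: 0.0494
gripper_force: 34.9
```

>>> carry_out:
  targets:
    - {"hand":40,"x":0,"y":0,"z":0.002,"ax":0,"ay":0,"az":0}
    - {"hand":40,"x":0,"y":0,"z":0.004,"ax":0,"ay":0,"az":0}
    - {"hand":40,"x":0,"y":0,"z":0.005,"ax":0,"ay":0,"az":0}
    - {"hand":40,"x":0,"y":0,"z":0.005,"ax":0,"ay":0,"az":0}

```text
t: 13.55
tool_pos: [0.5676, -0.1218, 0.2905]
orientation: [3.139, -0.084, 0.006]
force: [0.9, 0.3, -3.4]
opening: 0.0499
gripper_force: 34.9
```

>>> carry_out:
  targets:
    - {"hand":70,"x":0,"y":0,"z":0,"ax":0,"ay":0,"az":0}
    - {"hand":70,"x":0,"y":0,"z":0,"ax":0,"ay":0,"az":0}
    - {"hand":70,"x":0,"y":0,"z":0,"ax":0,"ay":0,"az":0}
    - {"hand":70,"x":0,"y":0,"z":-0.03,"ax":0,"ay":0,"az":0}
    - {"hand":0,"x":0,"y":0,"z":-0.05,"ax":0,"ay":0,"az":0}
    - {"hand":0,"x":0,"y":0,"z":-0.05,"ax":0,"ay":0,"az":0}
    - {"hand":0,"x":0,"y":0,"z":-0.05,"ax":0,"ay":0,"az":0}
    - {"hand":0,"x":0,"y":0,"z":-0.05,"ax":0,"ay":0,"az":0}
  newtons: 10

```text
t: 14.55
tool_pos: [0.567, -0.1216, 0.3391]
orientation: [3.139, -0.084, 0.003]
force: [0.3, -0.1, 0.1]
opening: 0.0298
gripper_force: 0.0
```

>>> carry_out:
  targets:
    - {"hand":0,"x":0,"y":0,"z":0,"ax":0,"ay":0,"az":0}
    - {"hand":0,"x":0,"y":0,"z":0.0,"ax":0,"ay":0,"az":0}

```text
t: 14.8
tool_pos: [0.5673, -0.1216, 0.34]
orientation: [3.139, -0.083, 0.005]
force: [-0.6, 0.1, 0.9]
opening: 0.0098
gripper_force: 0.0
```

```bash
python3 - <<'E'
from h import *
s=st()
im,d,p=shot('wrist','w6'); W=world(p,d)
hx=np.array([.9986,-.052]);hy=np.array([.052,.9986]);q=W[...,:2]-np.array([.5683,-.1213]); X,Y=q@hx,q@hy
k=(abs(X)<.1)&(abs(Y)<.024)&(W[...,2]<.14)
for a in range(-60,60,6):
    m=k&(abs(X-a/1000)<.003); print(a,m.sum(),np.percentile(W[...,2][m],[10,50,90]).round(4) if m.any() else '')
E
```

```text
q [-2.990e-01  1.140e-01  1.625e+00 -1.000e-03  1.399e+00  1.325e+00] p [ 0.5673 -0.1216  0.34  ] F [-0.6  0.1  0.9] op 0.0098 0.0
-60 0 
-54 112 [0.0984 0.0991 0.0999]
-48 7 [0.0998 0.0999 0.1   ]
-42 182 [0.11   0.1108 0.1115]
-36 195 [0.11   0.111  0.1117]
-30 192 [0.1102 0.111  0.1118]
-24 179 [0.1102 0.1111 0.1118]
-18 186 [0.1104 0.1113 0.112 ]
-12 200 [0.1103 0.1111 0.1119]
-6 636 [0.1107 0.1114 0.1122]
0 792 [0.1106 0.1114 0.1122]
6 820 [0.1108 0.1116 0.1124]
12 838 [0.111  0.1118 0.1126]
18 863 [0.1109 0.1117 0.1126]
24 860 [0.1109 0.1118 0.1126]
30 913 [0.1112 0.112  0.1128]
36 895 [0.1112 0.1121 0.113 ]
42 1021 [0.1106 0.112  0.1128]
48 938 [0.0778 0.0982 0.1082]
54 912 [0.0985 0.0993 0.1002]
```

>>> carry_out:
  targets:
    - {"hand":0,"x":0,"y":0,"z":0.02,"ax":0,"ay":0,"az":0}
    - {"hand":0,"x":0,"y":0,"z":0.036,"ax":0,"ay":0,"az":0}
    - {"hand":0,"x":0,"y":0,"z":0.041,"ax":0,"ay":0,"az":0}
    - {"hand":0,"x":0,"y":0,"z":0.044,"ax":0,"ay":0,"az":0}
    - {"hand":0,"x":0,"y":0,"z":0.047,"ax":0,"ay":0,"az":0}
    - {"hand":0,"x":0,"y":0,"z":0.05,"ax":0,"ay":0,"az":0}
    - {"hand":0,"x":0,"y":0,"z":0.052,"ax":0,"ay":0,"az":0}
    - {"hand":0,"x":0,"y":0,"z":0.053,"ax":0,"ay":0,"az":0}

```text
t: 15.85
tool_pos: [0.5682, -0.1219, 0.289]
orientation: [3.138, -0.083, 0.01]
force: [-1.9, 0.3, 10.1]
opening: 0.0004
gripper_force: 5.2
```

>>> carry_out:
  targets:
    - {"hand":0,"x":0,"y":0,"z":0.001,"ax":0,"ay":0,"az":0}
    - {"hand":0,"x":0,"y":0,"z":0.002,"ax":0,"ay":0,"az":0}
    - {"hand":0,"x":0,"y":0,"z":0.002,"ax":0,"ay":0,"az":0}

```text
t: 16.23
tool_pos: [0.5682, -0.1219, 0.2867]
orientation: [3.138, -0.084, 0.01]
force: [-0.5, 1.0, 8.7]
opening: 0.0003
gripper_force: 4.5
```

>>> carry_out:
  targets:
    - {"hand":0,"x":0,"y":0,"z":0.001,"ax":0,"ay":0,"az":0}
    - {"hand":0,"x":0,"y":0,"z":0.001,"ax":0,"ay":0,"az":0}
    - {"hand":0,"x":0,"y":0,"z":0.0015,"ax":0,"ay":0,"az":0}
    - {"hand":0,"x":0,"y":0,"z":0.0015,"ax":0,"ay":0,"az":0}

```text
t: 16.73
tool_pos: [0.5682, -0.122, 0.2863]
orientation: [3.138, -0.083, 0.01]
force: [-5.5, 0.4, 17.4]
opening: 0.0001
gripper_force: 8.5
```

>>> carry_out:
  targets:
    - {"hand":0,"x":0,"y":0,"z":-0.02,"ax":0,"ay":0,"az":0}
    - {"hand":70,"x":0,"y":0,"z":-0.06,"ax":0,"ay":0,"az":0}
    - {"hand":70,"x":0,"y":0,"z":-0.11,"ax":0,"ay":0,"az":0}
    - {"hand":70,"x":0,"y":0,"z":-0.11,"ax":0,"ay":0,"az":0}
    - {"hand":70,"x":0,"y":0,"z":-0.11,"ax":0,"ay":0,"az":0}

```text
t: 17.35
tool_pos: [0.5671, -0.1215, 0.3938]
orientation: [3.139, -0.083, 0.006]
force: [-0.9, -0.1, -0.3]
opening: 0.0359
gripper_force: 0.0
```

```bash
python3 - <<'E'
from h import *
s=st()
im,d,p=shot('wrist','w7'); W=world(p,d)
hx=np.array([.9986,-.052]);hy=np.array([.052,.9986]);q=W[...,:2]-np.array([.5683,-.1213]); X,Y=q@hx,q@hy
k=(abs(X)<.1)&(abs(Y)<.024)&(W[...,2]<.14)
for a in range(-60,60,12):
    m=k&(abs(X-a/1000)<.003); print(a,m.sum(),np.percentile(W[...,2][m],[10,50,90]).round(4) if m.any() else '')
im,d,p=shot('top','top7'); W=world(p,d)
m=(W[...,2]>0.038)&(W[...,2]<0.052); k=np.zeros_like(m); k[165:265,160:260]=m[165:265,160:260]
n,l,stt,c=cv2.connectedComponentsWithStats(k.astype(np.uint8))
for i in range(1,n):
    if stt[i,4]>100: print(stt[i],W[l==i].mean(0),cv2.minAreaRect(W[l==i][:,:2].astype(np.float32)*1000))
E
```

```text
q [-2.990e-01  8.000e-02  1.563e+00 -1.000e-03  1.495e+00  1.325e+00] p [ 0.5671 -0.1215  0.3938] F [-0.9 -0.1 -0.3] op 0.0359 0.0
-60 349 [0.0981 0.099  0.0998]
-48 554 [0.0952 0.0989 0.0999]
-36 442 [0.0985 0.0993 0.1001]
-24 486 [0.0986 0.0997 0.1008]
-12 461 [0.0985 0.0995 0.1003]
0 498 [0.0985 0.0994 0.1002]
12 503 [0.0986 0.0996 0.1005]
24 521 [0.0985 0.0993 0.1002]
36 542 [0.0986 0.0996 0.1006]
48 592 [0.0922 0.099  0.1   ]
[194 185  40  25 739] [0.54430326 0.1870966  0.04366043] ((544.8309326171875, 187.13589477539062), (90.45588684082031, 50.58903503417969), 84.83980560302734)
```

```bash
python3 - <<'E'
from h import *
st();L=np.array([np.cos(1.480),np.sin(1.480),0]); r=rd(1.480,.785); g=np.array([.5443,.187,.030]); t=g-.167*r.as_matrix()[:,2]
print(t,t-.1*r.as_matrix()[:,2]); a=t-.1*r.as_matrix()[:,2]
go(a+[0,0,.04],r)
E
```

```text
q [-2.990e-01  8.100e-02  1.564e+00 -1.000e-03  1.495e+00  1.325e+00] p [ 0.5667 -0.1214  0.3921] F [-0.6  0.5  0. ] op 0.0439 0.0
[0.53359714 0.06944642 0.14813384] [ 0.52718824 -0.00094495  0.21887267]
shift [-0.046  -0.1184  0.1331] turn [ 0.6006  0.6221 -1.4466] n 10.0
```

>>> carry_out:
  targets:
    - {"hand":70,"x":-0.005,"y":-0.015,"z":-0.02,"ax":0.06,"ay":0.06,"az":-0.145}
    - {"hand":70,"x":-0.01,"y":-0.03,"z":-0.02,"ax":0.12,"ay":0.124,"az":-0.289}
    - {"hand":70,"x":-0.015,"y":-0.045,"z":-0.01,"ax":0.18,"ay":0.187,"az":-0.434}
    - {"hand":70,"x":-0.02,"y":-0.06,"z":0,"ax":0.24,"ay":0.249,"az":-0.579}
    - {"hand":70,"x":-0.03,"y":-0.08,"z":0.02,"ax":0.3,"ay":0.311,"az":-0.723}
    - {"hand":70,"x":-0.04,"y":-0.1,"z":0.05,"ax":0.36,"ay":0.373,"az":-0.868}
    - {"hand":70,"x":-0.046,"y":-0.118,"z":0.08,"ax":0.42,"ay":0.435,"az":-1.013}
    - {"hand":70,"x":-0.046,"y":-0.118,"z":0.08,"ax":0.48,"ay":0.498,"az":-1.157}

```text
t: 18.45
tool_pos: [0.5255, 0.0002, 0.3089]
orientation: [-2.198, -1.43, -0.653]
force: [-0.1, 0.0, 0.9]
opening: 0.0653
gripper_force: 0.0
```

```bash
python3 - <<'E'
from h import *
st(); r=rd(1.480,.785); g=np.array([.5443,.187,.030]); t=g-.167*r.as_matrix()[:,2]
go(t-.1*r.as_matrix()[:,2],r)
E
```

```text
q [-0.323 -0.005  1.883  0.667  1.373 -0.08 ] p [5.255e-01 2.000e-04 3.089e-01] F [-0.1  0.   0.9] op 0.0653 0.0
shift [-0.0542  0.0112  0.071 ] turn [ 0.1143  0.1221 -0.2871] n 2.0
```

>>> carry_out:
  targets:
    - {"hand":70,"x":-0.03,"y":0.006,"z":0.035,"ax":0.06,"ay":0.062,"az":-0.14}
    - {"hand":70,"x":-0.054,"y":0.011,"z":0.071,"ax":0.114,"ay":0.122,"az":-0.287}
    - {"hand":70,"x":-0.054,"y":0.011,"z":0.071,"ax":0.114,"ay":0.122,"az":-0.287}
    - {"hand":70,"x":-0.054,"y":0.011,"z":0.071,"ax":0.114,"ay":0.122,"az":-0.287}

```text
t: 18.95
tool_pos: [0.5301, -0.0028, 0.2246]
orientation: [-1.863, -1.687, -0.77]
force: [0.1, -0.4, -0.7]
opening: 0.065
gripper_force: 0.0
```

```bash
python3 - <<'E'
from h import *
st(); r=rd(1.480,.785); g=np.array([.5443,.187,.030]); t=g-.167*r.as_matrix()[:,2]
go(t,r)
im,d,p=shot('top','top8'); W=world(p,d)
m=(W[...,2]>0.038)&(W[...,2]<0.052); k=np.zeros_like(m); k[165:265,160:245]=m[165:265,160:245]
n,l,stt,c=cv2.connectedComponentsWithStats(k.astype(np.uint8))
for i in range(1,n):
    if stt[i,4]>100: print(stt[i],W[l==i].mean(0),cv2.minAreaRect(W[l==i][:,:2].astype(np.float32)*1000))
E
```

```text
q [-0.355  0.205  1.865  0.767  1.383 -0.529] p [ 0.5301 -0.0028  0.2246] F [ 0.1 -0.4 -0.7] op 0.065 0.0
shift [-0.0024 -0.004   0.1051] turn [ 0.0094  0.0047 -0.0043] n 2.0
[194 185  40  25 730] [0.5445112  0.18736875 0.04354905] ((545.1412353515625, 187.63400268554688), (90.03778839111328, 50.02727508544922), 84.89232635498047)
```

>>> carry_out:
  targets:
    - {"hand":70,"x":-0.002,"y":-0.004,"z":0.03,"ax":0.009,"ay":0.005,"az":-0.004}
    - {"hand":70,"x":-0.002,"y":-0.004,"z":0.06,"ax":0.009,"ay":0.005,"az":-0.004}
    - {"hand":70,"x":-0.002,"y":-0.004,"z":0.085,"ax":0.009,"ay":0.005,"az":-0.004}
    - {"hand":70,"x":-0.002,"y":-0.004,"z":0.105,"ax":0.009,"ay":0.005,"az":-0.004}
    - {"hand":70,"x":-0.002,"y":-0.004,"z":0.105,"ax":0.009,"ay":0.005,"az":-0.004}
    - {"hand":40,"x":-0.002,"y":-0.004,"z":0.105,"ax":0.009,"ay":0.005,"az":-0.004}
    - {"hand":40,"x":-0.002,"y":-0.004,"z":0.105,"ax":0.009,"ay":0.005,"az":-0.004}
    - {"hand":40,"x":-0.002,"y":-0.004,"z":0.105,"ax":0.009,"ay":0.005,"az":-0.004}
  newtons: 45

```text
t: 20.0
tool_pos: [0.5341, 0.069, 0.1488]
orientation: [-1.847, -1.693, -0.77]
force: [0.3, -2.9, 5.5]
opening: 0.0499
gripper_force: 45.0
```

>>> carry_out:
  targets:
    - {"hand":40,"x":0,"y":0,"z":0,"ax":0,"ay":0,"az":0}
    - {"hand":40,"x":0,"y":0,"z":0,"ax":0,"ay":0,"az":0}

```text
t: 20.25
tool_pos: [0.5341, 0.0691, 0.1488]
orientation: [-1.847, -1.693, -0.77]
force: [-1.7, -4.2, 5.9]
opening: 0.0497
gripper_force: 45.0
```

```bash
cat >> h.py <<'E'
def bframe(L): # block long-axis heading, plain up: cols x=L, y, z up
    L=np.array([np.cos(L),np.sin(L),0]); return np.c_[L,np.cross([0,0,1],L),[0,0,1]]
E
python3 - <<'E'
from h import *
s=st(); Rt=R.from_rotvec(s['orientation']); B0=R.from_matrix(bframe(1.4815)); c0=np.array([.5445,.1872,.024])
ct=Rt.inv().apply(c0-s['tool_pos']); Rtb=Rt.inv()*B0; print('block in tool',ct.round(4),Rtb.as_rotvec().round(4))
np.savez('grip.npz',ct=ct,rv=Rtb.as_rotvec())
def tool(c,B): r=B*Rtb.inv(); return np.array(c)-r.apply(ct),r
# turn by -90 about tool y (world axis of tool y)
ax=Rt.as_matrix()[:,1]; print('axis',ax.round(3))
B1=R.from_rotvec(np.array([np.sin(1.4815),-np.cos(1.4815),0])*-np.pi/2)*B0
print(B1.as_matrix().round(2))
p1,r1=tool([.47,.12,.054],B1); print(p1)
for c,B in(([.5445,.187,.09],B0),([.48,.13,.12],B1)):
    p,r=tool(c,B); print(p); go(p,r)
E
```

```text
q [-0.223  0.329  1.89   0.848  1.209 -0.571] p [0.5341 0.0691 0.1488] F [-1.7 -4.2  5.9] op 0.0497 45.00118911266327
block in tool [-0.0045 -0.0006  0.1721] [-2.8987 -0.0035 -1.2021]
axis [ 0.996 -0.088  0.004]
[[ 0.   -1.    0.09]
 [-0.    0.09  1.  ]
 [-1.   -0.   -0.  ]]
[0.48128265 0.24427579 0.1725959 ]
[0.53407834 0.06886279 0.2147868 ]
shift [ 0.0466  0.0003 -0.0468] turn [0. 0. 0.] n 2.0
[0.49128265 0.25427579 0.2385959 ]
shift [ 0.1914 -0.0586  0.0643] turn [ 0.0054 -1.5708 -0.0038] n 9.0
```

>>> carry_out:
  targets:
    - {"hand":40,"x":0.02,"y":0,"z":-0.02,"ax":0,"ay":0,"az":0}
    - {"hand":40,"x":0.05,"y":0,"z":-0.05,"ax":0,"ay":0,"az":0}
    - {"hand":40,"x":0.08,"y":0,"z":-0.08,"ax":0,"ay":0,"az":0}
    - {"hand":40,"x":0.08,"y":0,"z":-0.08,"ax":0,"ay":0,"az":0}

```text
t: 20.75
tool_pos: [0.5343, 0.0692, 0.2641]
orientation: [-1.847, -1.697, -0.773]
force: [0.4, -0.6, -5.0]
opening: 0.0498
gripper_force: 45.0
```

```bash
cat >> h.py <<'E'
def tool(c,B):
    g=np.load('grip.npz'); Rtb=R.from_rotvec(g['rv']); r=B*Rtb.inv(); return np.array(c)-r.apply(g['ct']),r
def flipax(L,k): return R.from_rotvec(np.array([np.sin(L),-np.cos(L),0])*-np.pi/2*k)*R.from_matrix(bframe(L))
E
python3 - <<'E'
from h import *
s=st()
for f in(.25,.5,.75,1): p,r=tool([.5445-.065*f,.187-.057*f,.14],flipax(1.4815,f)); go(p,r,s)
E
```

```text
q [-0.223  0.121  1.876  0.8    1.357 -0.404] p [0.5343 0.0692 0.2641] F [ 0.4 -0.6 -5. ] op 0.0498 44.99065697193146
shift [ 0.0548 -0.0147  0.0029] turn [ 0.0047 -0.3915  0.002 ] n 3.0
shift [ 0.0988 -0.0295  0.0305] turn [ 6.600e-03 -7.841e-01  4.000e-04] n 5.0
shift [ 0.1237 -0.0445  0.0761] turn [ 0.0085 -1.1768 -0.0013] n 7.0
shift [ 0.1242 -0.0597  0.1311] turn [ 0.0103 -1.5695 -0.0032] n 9.0
```

>>> carry_out:
  targets:
    - {"hand":40,"x":0.027,"y":-0.007,"z":0.0,"ax":0.002,"ay":-0.18,"az":0}
    - {"hand":40,"x":0.05,"y":-0.014,"z":0.0,"ax":0.004,"ay":-0.36,"az":0}
    - {"hand":40,"x":0.073,"y":-0.021,"z":0.012,"ax":0.005,"ay":-0.54,"az":0}
    - {"hand":40,"x":0.092,"y":-0.027,"z":0.025,"ax":0.006,"ay":-0.72,"az":0}
    - {"hand":40,"x":0.108,"y":-0.034,"z":0.042,"ax":0.007,"ay":-0.9,"az":0}
    - {"hand":40,"x":0.119,"y":-0.041,"z":0.063,"ax":0.008,"ay":-1.08,"az":0}
    - {"hand":40,"x":0.124,"y":-0.047,"z":0.086,"ax":0.009,"ay":-1.26,"az":0}
    - {"hand":40,"x":0.125,"y":-0.053,"z":0.11,"ax":0.01,"ay":-1.43,"az":0}

```text
t: 21.75
tool_pos: [0.494, 0.2406, 0.2692]
orientation: [1.935, 1.782, -0.661]
force: [-0.2, -0.1, -5.0]
opening: 0.0501
gripper_force: 45.0
```

```bash
python3 - <<'E'
from h import *
s=st()
for z in (.10,.055): p,r=tool([.4795,.13,z],flipax(1.4815,1)); go(p,r,s)
E
```

```text
q [ 0.531  0.322  1.597 -0.513  1.633  0.689] p [0.494  0.2406 0.2692] F [-0.2 -0.1 -5. ] op 0.0501 44.992114305496216
shift [ 0.0413 -0.004   0.0323] turn [-0.006  -0.1345  0.0051] n 1.0
shift [ 0.0686 -0.0036  0.0681] turn [-0.006  -0.1345  0.0051] n 2.0
```

>>> carry_out:
  targets:
    - {"hand":40,"x":0.02,"y":-0.003,"z":0.015,"ax":-0.003,"ay":-0.07,"az":0.002}
    - {"hand":40,"x":0.041,"y":-0.004,"z":0.032,"ax":-0.006,"ay":-0.135,"az":0.005}
    - {"hand":40,"x":0.055,"y":-0.004,"z":0.05,"ax":-0.006,"ay":-0.135,"az":0.005}
    - {"hand":40,"x":0.065,"y":-0.004,"z":0.063,"ax":-0.006,"ay":-0.135,"az":0.005}
    - {"hand":40,"x":0.069,"y":-0.004,"z":0.068,"ax":-0.006,"ay":-0.135,"az":0.005}
    - {"hand":40,"x":0.069,"y":-0.004,"z":0.068,"ax":-0.006,"ay":-0.135,"az":0.005}

```text
t: 22.5
tool_pos: [0.4916, 0.2542, 0.1759]
orientation: [1.851, 1.695, -0.758]
force: [-0.1, -0.7, -3.4]
opening: 0.05
gripper_force: 45.0
```

```bash
python3 - <<'E'
from h import *
s=st()
for z in (.0495,): p,r=tool([.4795,.13,z],flipax(1.4815,1)); go(p,r,s)
im,d,p=shot('side','s9'); cv2.imwrite('pics/s9c.png',cv2.resize(im[100:280,180:360],(600,600)))
E
```

```text
q [ 0.576  0.517  1.57  -0.587  1.595  0.817] p [0.4916 0.2542 0.1759] F [-0.1 -0.7 -3.4] op 0.05 44.992947578430176
shift [ 0.0055 -0.0009  0.0056] turn [-0.0003 -0.0061 -0.003 ] n 1.0
```

View pics/s9c.png

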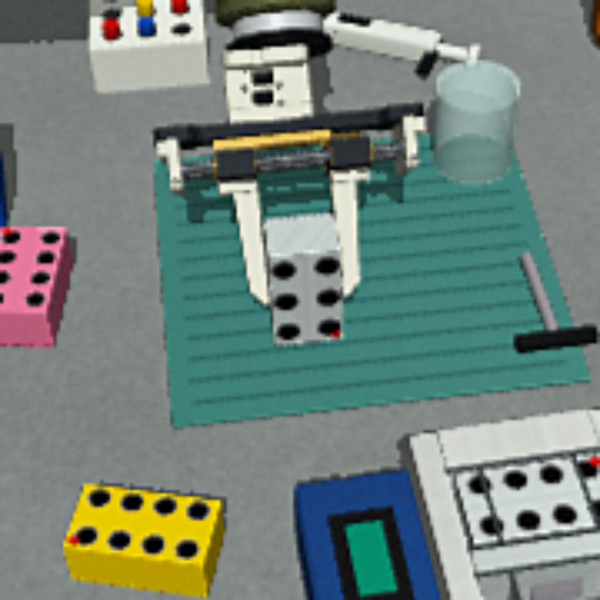

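The 6-hole block stands upright in the grip, holes toward -y, a few mm above the mat; lower and release.

>>> carry_out:
  targets:
    - {"hand":40,"x":0.002,"y":-0.001,"z":0.002,"ax":0,"ay":-0.006,"az":0}
    - {"hand":40,"x":0.0035,"y":-0.001,"z":0.0035,"ax":0,"ay":-0.006,"az":0}
    - {"hand":40,"x":0.0045,"y":-0.001,"z":0.0045,"ax":0,"ay":-0.006,"az":0}
    - {"hand":40,"x":0.005,"y":-0.001,"z":0.005,"ax":0,"ay":-0.006,"az":0}

```text
t: 23.05
tool_pos: [0.4904, 0.2547, 0.1686]
orientation: [1.846, 1.692, -0.763]
force: [-0.8, -0.5, -4.1]
opening: 0.0498
gripper_force: 45.0
```

>>> carry_out:
  targets:
    - {"hand":40,"x":0.0007,"y":0,"z":0.0007,"ax":0,"ay":0,"az":0}
    - {"hand":40,"x":0.001,"y":0,"z":0.001,"ax":0,"ay":0,"az":0}
    - {"hand":70,"x":0.001,"y":0,"z":0.001,"ax":0,"ay":0,"az":0}
    - {"hand":70,"x":0.001,"y":0,"z":0.001,"ax":0,"ay":0,"az":0}
    - {"hand":70,"x":0.001,"y":0,"z":0.001,"ax":0,"ay":0,"az":0}

```text
t: 23.68
tool_pos: [0.4905, 0.2547, 0.1674]
orientation: [1.846, 1.692, -0.763]
force: [0.0, 0.8, -0.2]
opening: 0.065
gripper_force: 0.0
```

```bash
python3 - <<'E'
from h import *
st()
im,d,p=shot('side','s10'); W=world(p,d); z=W[...,2]; k=(W[...,0]>.43)&(W[...,0]<.53)&(W[...,1]>.08)&(W[...,1]<.16)&(z>.02)&(z<.1)
k[:160]=0;k[:,:250]=0;k[:,300:]=0
q=W[k]; print(k.sum(),np.percentile(q,[1,50,99],axis=0).round(4)); f=q[(q[:,2]<.08)]
A=np.c_[f[:,0],f[:,2],np.ones(len(f))];print(np.linalg.lstsq(A,f[:,1],rcond=None)[0])
E
```

```text
q [ 0.579  0.532  1.57  -0.59   1.588  0.826] p [0.4905 0.2547 0.1674] F [ 0.   0.8 -0.2] op 0.065 0.0
1053 [[0.434  0.1076 0.0218]
 [0.4789 0.1177 0.071 ]
 [0.5276 0.1586 0.0964]]
[-0.03895643  0.46528588  0.11579998]
```

>>> carry_out:
  targets:
    - {"hand":70,"x":0,"y":0,"z":-0.03,"ax":0,"ay":0,"az":0}
    - {"hand":70,"x":0,"y":0,"z":-0.08,"ax":0,"ay":0,"az":0}
    - {"hand":70,"x":0,"y":0,"z":-0.13,"ax":0,"ay":0,"az":0}
    - {"hand":70,"x":-0.05,"y":0,"z":-0.17,"ax":0,"ay":0.18,"az":0}
    - {"hand":70,"x":-0.08,"y":0,"z":-0.18,"ax":0,"ay":0.36,"az":0}
    - {"hand":70,"x":-0.1,"y":0,"z":-0.18,"ax":0,"ay":0.54,"az":0}
    - {"hand":70,"x":-0.12,"y":0,"z":-0.18,"ax":0,"ay":0.72,"az":0}
    - {"hand":70,"x":-0.12,"y":0,"z":-0.18,"ax":0,"ay":0.785,"az":0}

```text
t: 24.72
tool_pos: [0.4943, 0.2957, 0.382]
orientation: [-2.318, -2.121, -0.012]
force: [0.4, 0.7, -0.5]
opening: 0.0653
gripper_force: 0.0
```

```bash
python3 - <<'E'
from h import *
s=st()
for n in('side','wrist','top'):
    im,d,p=shot(n,n+'11'); W=world(p,d); z=W[...,2]; k=(abs(W[...,0]-.48)<.06)&(abs(W[...,1]-.13)<.06)&(z>.086)&(z<.1)
    q=W[k]; print(n,k.sum()); 
    if k.sum()>30: print(q.mean(0).round(4),cv2.minAreaRect(q[:,:2].astype(np.float32)*1000))
r=rd(1.48,.785); t=np.array([.4795,.13,.049])-.167*r.as_matrix()[:,2]
print(t); go(t-.1*r.as_matrix()[:,2],r,s)
E
```

```text
q [0.449 0.073 1.591 0.002 1.47  0.538] p [0.4943 0.2957 0.382 ] F [ 0.4  0.7 -0.5] op 0.0653 0.0
side 308
[0.4785 0.126  0.0938] ((479.089111328125, 130.6737518310547), (46.00349807739258, 49.85405731201172), 85.29633331298828)
wrist 1020
[0.4821 0.1463 0.0917] ((481.96484375, 145.1232452392578), (13.207043647766113, 49.774566650390625), 84.75078582763672)
top 390
[0.4787 0.1304 0.0933] ((478.85467529296875, 131.02684020996094), (40.63640594482422, 50.34564208984375), 85.71391296386719)
[0.46879714 0.01244642 0.16713384]
shift [-0.3559 -0.0011  0.1421] turn [0.004  0.7793 0.0039] n 7.0
```

>>> carry_out:
  targets:
    - {"hand":70,"x":-0.05,"y":0,"z":0,"ax":0,"ay":0.15,"az":0}
    - {"hand":70,"x":-0.11,"y":0,"z":0,"ax":0,"ay":0.3,"az":0}
    - {"hand":70,"x":-0.17,"y":0,"z":0,"ax":0,"ay":0.45,"az":0}
    - {"hand":70,"x":-0.23,"y":0,"z":0.02,"ax":0,"ay":0.6,"az":0}
    - {"hand":70,"x":-0.29,"y":0,"z":0.06,"ax":0.004,"ay":0.779,"az":0.004}
    - {"hand":70,"x":-0.34,"y":-0.001,"z":0.1,"ax":0.004,"ay":0.779,"az":0.004}
    - {"hand":70,"x":-0.356,"y":-0.001,"z":0.142,"ax":0.004,"ay":0.779,"az":0.004}
    - {"hand":70,"x":-0.356,"y":-0.001,"z":0.142,"ax":0.004,"ay":0.779,"az":0.004}

```text
t: 25.88
tool_pos: [0.4602, -0.0579, 0.2331]
orientation: [-1.852, -1.683, -0.749]
force: [-0.2, 0.5, 1.4]
opening: 0.0654
gripper_force: 0.0
```

```bash
python3 - <<'E'
from h import *
s=st()
r=rd(1.49,.785); t=np.array([.479,.1308,.050])-.167*r.as_matrix()[:,2]
print(t); go(t,r,s)
im,d,p=shot('top','top12'); W=world(p,d); z=W[...,2]; k=(abs(W[...,0]-.48)<.06)&(abs(W[...,1]-.13)<.06)&(z>.086)&(z<.1)
q=W[k]; print(k.sum(),cv2.minAreaRect(q[:,:2].astype(np.float32)*1000))
E
```

```text
q [-0.509  0.079  1.987  0.696  1.494 -0.621] p [ 0.4602 -0.0579  0.2331] F [-0.2  0.5  1.4] op 0.0654 0.0
[0.46947319 0.01314527 0.16813384]
shift [0.0051 0.0037 0.0966] turn [-0.0037  0.0036 -0.0164] n 2.0
388 ((479.4604797363281, 131.16481018066406), (40.93498229980469, 50.75580596923828), 85.12113189697266)
```

>>> carry_out:
  targets:
    - {"hand":70,"x":0.005,"y":0.004,"z":0.0,"ax":-0.004,"ay":0.004,"az":-0.013}
    - {"hand":70,"x":0.005,"y":0.004,"z":0.04,"ax":-0.004,"ay":0.004,"az":-0.013}
    - {"hand":70,"x":0.005,"y":0.004,"z":0.075,"ax":-0.004,"ay":0.004,"az":-0.013}
    - {"hand":70,"x":0.005,"y":0.004,"z":0.096,"ax":-0.004,"ay":0.004,"az":-0.013}
    - {"hand":70,"x":0.005,"y":0.004,"z":0.096,"ax":-0.004,"ay":0.004,"az":-0.013}
    - {"hand":40,"x":0.005,"y":0.004,"z":0.096,"ax":-0.004,"ay":0.004,"az":-0.013}
    - {"hand":40,"x":0.005,"y":0.004,"z":0.096,"ax":-0.004,"ay":0.004,"az":-0.013}
    - {"hand":40,"x":0.005,"y":0.004,"z":0.096,"ax":-0.004,"ay":0.004,"az":-0.013}

```text
t: 26.92
tool_pos: [0.4723, 0.0125, 0.1739]
orientation: [-1.841, -1.703, -0.77]
force: [-5.1, 1.1, 6.4]
opening: 0.0496
gripper_force: 45.0
```

>>> carry_out:
  targets:
    - {"hand":40,"x":0,"y":0,"z":0,"ax":0,"ay":0,"az":0}
    - {"hand":40,"x":0,"y":0,"z":0,"ax":0,"ay":0,"az":0}
    - {"hand":40,"x":0.03,"y":0,"z":-0.03,"ax":0,"ay":0,"az":0}
    - {"hand":40,"x":0.06,"y":0,"z":-0.06,"ax":0,"ay":0,"az":0}
    - {"hand":40,"x":0.06,"y":0,"z":-0.06,"ax":0,"ay":0,"az":0}

```text
t: 27.55
tool_pos: [0.4732, 0.0118, 0.2613]
orientation: [-1.845, -1.709, -0.775]
force: [-0.5, -0.3, -4.4]
opening: 0.0495
gripper_force: 44.9
```

```bash
python3 - <<'E'
from h import *
s=st(); Rt=R.from_rotvec(s['orientation']); lift=Rt.apply([.06,0,-.06]); print(lift)
B=flipax(1.49,1); c=np.array([.4793,.1308,.049])+lift
np.savez('grip.npz',ct=Rt.inv().apply(c-s['tool_pos']),rv=(Rt.inv()*B).as_rotvec()); print(np.load('grip.npz')['ct'])
for f in(.25,.5,.75,1): p,r=tool([.479-.02*f,.13,.135-.02*f],flipax(1.49,1+f)); go(p,r,s)
E
```

```text
q [-0.368 -0.006  2.014  0.754  1.439 -0.515] p [0.4732 0.0118 0.2613] F [-0.5 -0.3 -4.4] op 0.0495 44.930636286735535
[-0.00130786  0.00051447  0.08484117]
[-0.00476762 -0.00717226  0.17460029]
shift [ 0.0627 -0.0035  0.0167] turn [ 0.0036 -0.3926 -0.0052] n 3.0
shift [ 0.1145 -0.0086  0.0593] turn [ 0.0073 -0.7853 -0.0103] n 5.0
shift [ 0.1471 -0.0141  0.1202] turn [ 0.0109 -1.1779 -0.0155] n 7.0
shift [ 0.1548 -0.0199  0.1906] turn [ 0.0146 -1.5706 -0.0206] n 9.0
```

>>> carry_out:
  targets:
    - {"hand":40,"x":0.029,"y":-0.002,"z":0.004,"ax":0.002,"ay":-0.18,"az":-0.002}
    - {"hand":40,"x":0.058,"y":-0.003,"z":0.014,"ax":0.003,"ay":-0.36,"az":-0.005}
    - {"hand":40,"x":0.084,"y":-0.005,"z":0.03,"ax":0.005,"ay":-0.54,"az":-0.007}
    - {"hand":40,"x":0.108,"y":-0.008,"z":0.051,"ax":0.007,"ay":-0.72,"az":-0.009}
    - {"hand":40,"x":0.126,"y":-0.01,"z":0.076,"ax":0.008,"ay":-0.9,"az":-0.012}
    - {"hand":40,"x":0.141,"y":-0.013,"z":0.104,"ax":0.01,"ay":-1.08,"az":-0.014}
    - {"hand":40,"x":0.149,"y":-0.015,"z":0.134,"ax":0.011,"ay":-1.26,"az":-0.016}
    - {"hand":40,"x":0.154,"y":-0.018,"z":0.165,"ax":0.013,"ay":-1.43,"az":-0.018}

```text
t: 28.55
tool_pos: [0.472, 0.2402, 0.2477]
orientation: [1.912, 1.795, -0.649]
force: [-0.1, -0.7, -5.0]
opening: 0.0497
gripper_force: 44.9
```

```bash
python3 - <<'E'
from h import *
s=st()
for z in (.05,.028,): p,r=tool([.459,.13,z],flipax(1.49,2)); go(p,r,s)
E
```

```text
q [ 0.553  0.3    1.669 -0.517  1.588  0.717] p [0.472  0.2402 0.2477] F [-0.1 -0.7 -5. ] op 0.0497 44.92800414562225
shift [0.0606 0.0012 0.052 ] turn [-0.0035 -0.138   0.0043] n 2.0
shift [0.074  0.0013 0.0695] turn [-0.0035 -0.138   0.0043] n 2.0
```

>>> carry_out:
  targets:
    - {"hand":40,"x":0.03,"y":0.001,"z":0.02,"ax":-0.002,"ay":-0.07,"az":0.002}
    - {"hand":40,"x":0.055,"y":0.001,"z":0.045,"ax":-0.004,"ay":-0.138,"az":0.004}
    - {"hand":40,"x":0.065,"y":0.001,"z":0.059,"ax":-0.004,"ay":-0.138,"az":0.004}
    - {"hand":40,"x":0.071,"y":0.001,"z":0.066,"ax":-0.004,"ay":-0.138,"az":0.004}
    - {"hand":40,"x":0.074,"y":0.001,"z":0.07,"ax":-0.004,"ay":-0.138,"az":0.004}
    - {"hand":40,"x":0.074,"y":0.001,"z":0.07,"ax":-0.004,"ay":-0.138,"az":0.004}

```text
t: 29.3
tool_pos: [0.4746, 0.2558, 0.1495]
orientation: [1.827, 1.707, -0.751]
force: [-0.6, 0.2, -3.1]
opening: 0.0498
gripper_force: 44.9
```

```bash
python3 - <<'E'
from h import *
s=st(); p,r=tool([.459,.13,.0245],flipax(1.49,2)); go(p,r,s)
im,d,p=shot('side','s13'); cv2.imwrite('pics/s13c.png',cv2.resize(im[100:280,180:360],(600,600)))
E
```

```text
q [ 0.598  0.531  1.611 -0.592  1.551  0.85 ] p [0.4746 0.2558 0.1495] F [-0.6  0.2 -3.1] op 0.0498 44.92876589298248
shift [ 0.0044 -0.0006  0.0033] turn [ 0.     -0.0066 -0.002 ] n 1.0
```

View pics/s13c.png

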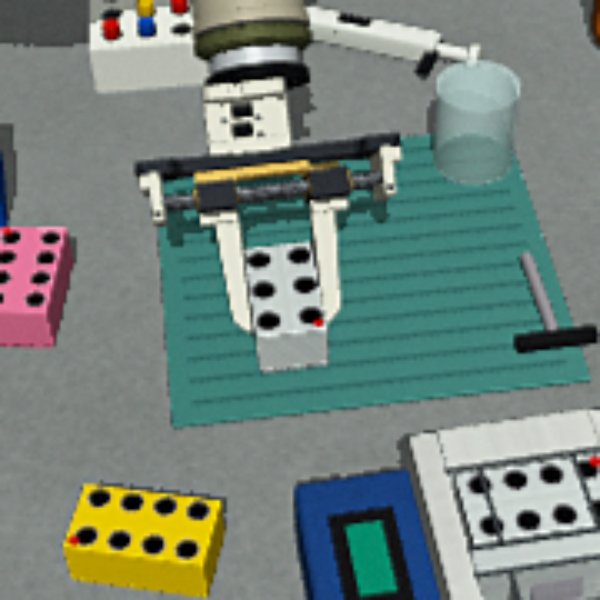

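Holes are up, block just above the mat at (285,300) of the crop. Set it down and release.

>>> carry_out:
  targets:
    - {"hand":40,"x":0.001,"y":0,"z":0.001,"ax":0,"ay":-0.006,"az":0}
    - {"hand":40,"x":0.002,"y":0,"z":0.002,"ax":0,"ay":-0.006,"az":0}
    - {"hand":40,"x":0.0025,"y":0,"z":0.0025,"ax":0,"ay":-0.006,"az":0}
    - {"hand":40,"x":0.003,"y":0,"z":0.003,"ax":0,"ay":-0.006,"az":0}

```text
t: 29.85
tool_pos: [0.474, 0.256, 0.1442]
orientation: [1.821, 1.704, -0.758]
force: [-0.0, -0.0, -4.7]
opening: 0.05
gripper_force: 44.9
```

>>> carry_out:
  targets:
    - {"hand":70,"x":0,"y":0,"z":0,"ax":0,"ay":0,"az":0}
    - {"hand":70,"x":0,"y":0,"z":0,"ax":0,"ay":0,"az":0}
    - {"hand":70,"x":0,"y":0,"z":0,"ax":0,"ay":0,"az":0}
    - {"hand":70,"x":0,"y":0,"z":-0.03,"ax":0,"ay":0,"az":0}
    - {"hand":70,"x":0,"y":0,"z":-0.08,"ax":0,"ay":0,"az":0}
    - {"hand":70,"x":0,"y":0,"z":-0.13,"ax":0,"ay":0,"az":0}
    - {"hand":70,"x":0,"y":0,"z":-0.18,"ax":0,"ay":0.15,"az":0}
    - {"hand":70,"x":0,"y":0,"z":-0.2,"ax":0,"ay":0.32,"az":0}

```text
t: 30.85
tool_pos: [0.4833, 0.4005, 0.2878]
orientation: [2.03, 1.902, -0.473]
force: [-0.1, -0.2, -0.8]
opening: 0.065
gripper_force: 0.0
```

```bash
python3 - <<'E'
from h import *
s=st()
for n in('top','side'):
    im,d,p=shot(n,n+'14'); W=world(p,d); z=W[...,2]; k=(abs(W[...,0]-.46)<.07)&(abs(W[...,1]-.13)<.07)&(z>.038)&(z<.05)
    nn,l,q,c=cv2.connectedComponentsWithStats(k.astype(np.uint8)); i=1+np.argmax(q[1:,4]); w=W[l==i]; print(n,len(w),w.mean(0).round(4),cv2.minAreaRect(w[:,:2].astype(np.float32)*1000))
go([.455,.13,.30],rd(1.49),s)
E
```

```text
q [ 0.709  0.458  1.35  -0.331  1.66   0.799] p [0.4833 0.4005 0.2878] F [-0.1 -0.2 -0.8] op 0.065 0.0
top 797 [0.4655 0.1311 0.0438] ((465.8056945800781, 131.2698974609375), (89.93120574951172, 50.11943054199219), 85.58919525146484)
side 596 [0.465  0.1268 0.0446] ((465.4468688964844, 130.6131134033203), (93.32107543945312, 50.004459381103516), 85.74676513671875)
shift [-0.2486 -0.0109  0.1105] turn [0.0098 0.4634 0.0155] n 5.0
```

```bash
python3 - <<'E'
from h import *
s=st(); go([.4656,.1311,.32],rd(1.494),s)
E
```

```text
q [ 0.707  0.455  1.351 -0.333  1.66   0.8  ] p [0.4839 0.3993 0.2892] F [-0.4 -0.5  1.1] op 0.0649 0.0
shift [-0.2543 -0.0006  0.0925] turn [0.0109 0.4631 0.0094] n 5.0
```

>>> carry_out:
  targets:
    - {"hand":70,"x":-0.06,"y":0,"z":-0.02,"ax":0.003,"ay":0.18,"az":0.003}
    - {"hand":70,"x":-0.12,"y":0,"z":0,"ax":0.006,"ay":0.36,"az":0.006}
    - {"hand":70,"x":-0.18,"y":0,"z":0.04,"ax":0.011,"ay":0.463,"az":0.009}
    - {"hand":70,"x":-0.22,"y":0,"z":0.07,"ax":0.011,"ay":0.463,"az":0.009}
    - {"hand":70,"x":-0.254,"y":-0.001,"z":0.0925,"ax":0.011,"ay":0.463,"az":0.009}
    - {"hand":70,"x":-0.254,"y":-0.001,"z":0.0925,"ax":0.011,"ay":0.463,"az":0.009}
    - {"hand":70,"x":-0.254,"y":-0.001,"z":0.0925,"ax":0.011,"ay":0.463,"az":0.009}

```text
t: 31.82
tool_pos: [0.4639, 0.1301, 0.3169]
orientation: [2.305, 2.133, -0.02]
force: [0.2, 0.6, -0.3]
opening: 0.0651
gripper_force: 0.0
```

```bash
python3 - <<'E'
from h import *
s=st(); go([.4656,.1311,.2155],rd(1.494),s)
im,d,p=shot('wrist','w15'); W=world(p,d); z=W[...,2]; k=(abs(W[...,0]-.46)<.07)&(abs(W[...,1]-.13)<.07)&(z>.038)&(z<.05)
w=W[k]; print(len(w),w.mean(0).round(4),cv2.minAreaRect(w[:,:2].astype(np.float32)*1000))
E
```

```text
q [ 0.17  -0.128  1.909 -0.008  1.37   0.249] p [0.4639 0.1301 0.3169] F [ 0.2  0.6 -0.3] op 0.0651 0.0
shift [0.0021 0.0024 0.1013] turn [-0.0082  0.0099 -0.0007] n 2.0
9020 [0.467  0.1334 0.0435] ((466.8287048339844, 130.94830322265625), (90.33660888671875, 50.10978317260742), 85.8619384765625)
```

>>> carry_out:
  targets:
    - {"hand":70,"x":0.002,"y":0.002,"z":0.04,"ax":-0.008,"ay":0.01,"az":0}
    - {"hand":70,"x":0.002,"y":0.002,"z":0.08,"ax":-0.008,"ay":0.01,"az":0}
    - {"hand":70,"x":0.002,"y":0.002,"z":0.102,"ax":-0.008,"ay":0.01,"az":0}
    - {"hand":70,"x":0.002,"y":0.002,"z":0.102,"ax":-0.008,"ay":0.01,"az":0}
    - {"hand":40,"x":0.002,"y":0.002,"z":0.102,"ax":-0.008,"ay":0.01,"az":0}
    - {"hand":40,"x":0.002,"y":0.002,"z":0.102,"ax":-0.008,"ay":0.01,"az":0}
    - {"hand":40,"x":0.002,"y":0.002,"z":0.102,"ax":-0.008,"ay":0.01,"az":0}
    - {"hand":40,"x":0.002,"y":0.002,"z":0.102,"ax":-0.008,"ay":0.01,"az":0}
  newtons: 40

```text
t: 32.88
tool_pos: [0.4664, 0.1317, 0.2172]
orientation: [2.304, 2.134, 0.008]
force: [-1.6, 2.2, 7.4]
opening: 0.0499
gripper_force: 40.0
```

>>> carry_out:
  targets:
    - {"hand":40,"x":0,"y":0,"z":0,"ax":0,"ay":0,"az":0}
    - {"hand":40,"x":0,"y":0,"z":-0.04,"ax":0,"ay":0,"az":0}
    - {"hand":40,"x":0,"y":0,"z":-0.1,"ax":0,"ay":0,"az":0}
    - {"hand":40,"x":0,"y":0,"z":-0.16,"ax":0,"ay":0,"az":0}
    - {"hand":40,"x":0,"y":0,"z":-0.16,"ax":0,"ay":0,"az":0}

```text
t: 33.5
tool_pos: [0.4669, 0.1312, 0.3819]
orientation: [2.3, 2.13, 0.019]
force: [0.4, -0.1, -4.2]
opening: 0.0495
gripper_force: 40.0
```

```bash
python3 - <<'E'
from h import *
s=st(); go([.5605,-.2711,.36],rd(-.052),s)
E
```

```text
q [ 1.680e-01 -1.810e-01  1.836e+00  1.000e-03  1.473e+00  2.450e-01] p [0.4669 0.1312 0.3819] F [ 0.4 -0.1 -4.2] op 0.0495 39.99339759349823
shift [-0.394   0.124   0.0218] turn [ 0.0069 -0.0137  1.5457] n 9.0
```

>>> carry_out:
  targets:
    - {"hand":40,"x":-0.05,"y":0.015,"z":0,"ax":0,"ay":0,"az":0.18}
    - {"hand":40,"x":-0.1,"y":0.03,"z":0,"ax":0,"ay":0,"az":0.36}
    - {"hand":40,"x":-0.15,"y":0.045,"z":0,"ax":0,"ay":0,"az":0.54}
    - {"hand":40,"x":-0.2,"y":0.06,"z":0,"ax":0,"ay":0,"az":0.72}
    - {"hand":40,"x":-0.25,"y":0.078,"z":0,"ax":0,"ay":0,"az":0.9}
    - {"hand":40,"x":-0.3,"y":0.094,"z":0,"ax":0,"ay":0,"az":1.08}
    - {"hand":40,"x":-0.35,"y":0.11,"z":0.005,"ax":0,"ay":0,"az":1.26}
    - {"hand":40,"x":-0.394,"y":0.124,"z":0.01,"ax":0.004,"ay":-0.008,"az":1.44}

```text
t: 34.5
tool_pos: [0.5583, -0.2732, 0.3626]
orientation: [-3.14, -0.074, 0.012]
force: [0.8, 0.6, -2.9]
opening: 0.0495
gripper_force: 40.0
```

```bash
python3 - <<'E'
from h import *
s=st(); go([.5605,-.2711,.33],rd(-.052),s)
E
```

```text
q [-0.536  0.214  1.473 -0.004  1.463  0.988] p [ 0.5583 -0.2732  0.3626] F [ 0.8  0.6 -2.9] op 0.0495 39.98657941818237
shift [ 0.0025 -0.0019  0.0326] turn [-0.0006  0.008   0.0991] n 1.0
```

>>> carry_out:
  targets:
    - {"hand":40,"x":0.002,"y":-0.002,"z":0.015,"ax":0,"ay":0.008,"az":0.1}
    - {"hand":40,"x":0.0025,"y":-0.002,"z":0.03,"ax":0,"ay":0.008,"az":0.1}
    - {"hand":40,"x":0.0025,"y":-0.002,"z":0.032,"ax":0,"ay":0.008,"az":0.1}
    - {"hand":40,"x":0.0025,"y":-0.002,"z":0.032,"ax":0,"ay":0.008,"az":0.1}

```text
t: 35.0
tool_pos: [0.5609, -0.2686, 0.3329]
orientation: [3.141, -0.069, 0.003]
force: [0.5, 0.3, -3.8]
opening: 0.0494
gripper_force: 40.0
```

```bash
python3 - <<'E'
from h import *
s=st(); go([.5605,-.2711,.31],rd(-.052),s)
im,d,p=shot('wrist','w16'); W=world(p,d); 
zt=s['tool_pos'][2]-.1735; k=abs(W[...,2]-zt)<.006
hx=np.array([.9986,-.052]);hy=np.array([.052,.9986]);q=W[k][:,:2]-[.5605,-.2711]; X,Y=q@hx,q@hy; m=(abs(X)<.07)&(abs(Y)<.028)
print(zt,m.sum(),np.percentile(X[m],[1,99]),np.percentile(Y[m],[1,99]),cv2.minAreaRect(W[k][m][:,:2].astype(np.float32)*1000), np.median(W[k][m][:,2]))
E
```

```text
q [-5.290e-01  2.300e-01  1.509e+00  1.000e-03  1.401e+00  1.085e+00] p [ 0.5609 -0.2686  0.3329] F [ 0.5  0.3 -3.8] op 0.0494 39.99356389045715
shift [-0.0004  0.0026  0.0229] turn [ 0.0003 -0.002   0.0081] n 1.0
0.15937772206713952 17252 [-0.04433169  0.04438711] [-0.02216819  0.02745816] ((559.7857666015625, -271.04443359375), (55.90530014038086, 91.06794738769531), 87.17827606201172) 0.15898352567128587
```

>>> carry_out:
  targets:
    - {"hand":40,"x":0,"y":0.0026,"z":0.003,"ax":0,"ay":-0.002,"az":0.005}
    - {"hand":40,"x":0,"y":0.0026,"z":0.01,"ax":0,"ay":-0.002,"az":0.005}
    - {"hand":40,"x":0,"y":0.0026,"z":0.016,"ax":0,"ay":-0.002,"az":0.005}
    - {"hand":40,"x":0,"y":0.0026,"z":0.02,"ax":0,"ay":-0.002,"az":0.005}
    - {"hand":40,"x":0,"y":0.0026,"z":0.024,"ax":0,"ay":-0.002,"az":0.005}

```text
t: 35.67
tool_pos: [0.5609, -0.2718, 0.3088]
orientation: [3.14, -0.08, 0.001]
force: [1.1, 0.6, -1.5]
opening: 0.0497
gripper_force: 40.0
```

>>> carry_out:
  targets:
    - {"hand":40,"x":0,"y":0,"z":0.003,"ax":0,"ay":0,"az":0}
    - {"hand":40,"x":0,"y":0,"z":0.006,"ax":0,"ay":0,"az":0}

```text
t: 35.92
tool_pos: [0.5621, -0.2719, 0.3052]
orientation: [3.139, -0.08, 0.008]
force: [4.5, 2.1, 6.4]
opening: 0.0497
gripper_force: 40.0
```

>>> carry_out:
  targets:
    - {"hand":40,"x":0.0015,"y":-0.0006,"z":-0.002,"ax":0,"ay":0,"az":0}
    - {"hand":40,"x":0.0015,"y":-0.0006,"z":0.0,"ax":0,"ay":0,"az":0}
    - {"hand":40,"x":0.0015,"y":-0.0006,"z":0.002,"ax":0,"ay":0,"az":0}

```text
t: 36.3
tool_pos: [0.5634, -0.2715, 0.3027]
orientation: [3.139, -0.08, 0.007]
force: [6.2, -0.0, 7.4]
opening: 0.0493
gripper_force: 40.0
```

>>> carry_out:
  targets:
    - {"hand":40,"x":0.0015,"y":0,"z":-0.002,"ax":0,"ay":0,"az":0}
    - {"hand":40,"x":0.0015,"y":0,"z":-0.002,"ax":0,"ay":0,"az":0}

```text
t: 36.55
tool_pos: [0.564, -0.2715, 0.303]
orientation: [3.14, -0.08, 0.001]
force: [1.7, -1.4, 1.6]
opening: 0.0496
gripper_force: 40.0
```

```bash
python3 - <<'E'
from h import *
s=st(); print(R.from_rotvec(s['orientation']).as_matrix().round(4), s['wrist_torque'])
im,d,p=shot('wrist','w17'); W=world(p,d); 
hx=np.array([.9986,-.052]);hy=np.array([.052,.9986]);q=W[...,:2]-np.array([.5605,-.2711]); X,Y=q@hx,q@hy
k=(abs(X)<.07)&(abs(Y)<.022)&(abs(W[...,2]-.13)<.012); w=W[k]; A=np.c_[X[k],Y[k],np.ones(k.sum())]; print(k.sum(),np.percentile(X[k],[1,99]),np.linalg.lstsq(A,w[:,2],rcond=None)[0])
shot('side','s17'); im=cv2.imread('pics/s17.png'); cv2.imwrite('pics/s17c.png',np.hstack([cv2.resize(im[210:370,300:440],(400,500)),cv2.resize(cv2.imread('pics/w17.png')[150:420,150:410],(400,500))]))
E
```

```text
q [-0.53   0.265  1.524 -0.     1.352  1.092] p [ 0.564  -0.2715  0.303 ] F [ 1.7 -1.4  1.6] op 0.0496 39.99616742134094
[[ 9.987e-01 -5.110e-02  6.000e-04]
 [-5.110e-02 -9.987e-01 -8.000e-04]
 [ 7.000e-04  8.000e-04 -1.000e+00]] [-0.29605364 -0.25163369  0.02604025]
15712 [-0.04022535  0.04743503] [-0.12432567 -0.00030097  0.12993181]
```

View pics/s17c.png

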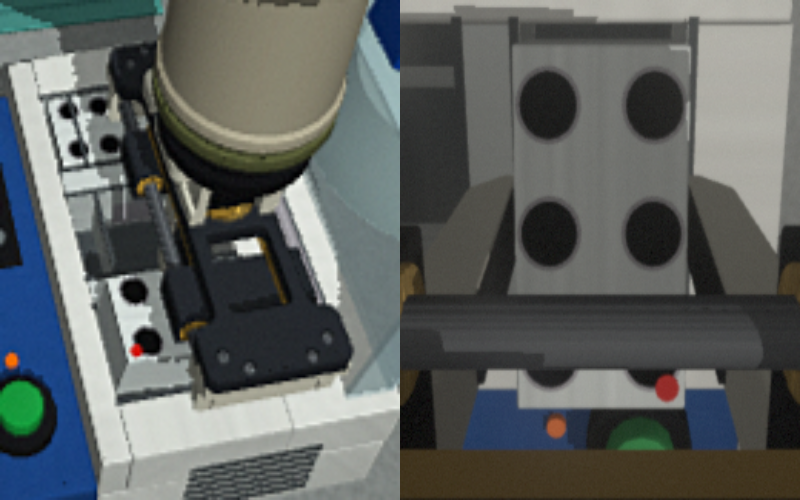

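Right panel shows the block tilted about the pads (rear low by 7°, front rim caught). Lift, turn the tool so the block is level, and re-enter about 1.2 mm further to the rear.

```bash
python3 - <<'E'
from h import *
s=st(); Rt=R.from_rotvec(s['orientation']); Hh=R.from_euler('z',-.052); B=Hh*R.from_euler('y',.1243)
w1=np.array([.5605,-.2711,0]); c=w1+Hh.apply([.001,0,.1095])
np.savez('grip.npz',ct=Rt.inv().apply(c-s['tool_pos']),rv=(Rt.inv()*B).as_rotvec()); print(np.load('grip.npz')['ct'])
p,r=tool(w1+Hh.apply([.0012,0,.140]),Hh); print(p); go(p,r,s)
E
```

```text
q [-0.53   0.265  1.524 -0.     1.352  1.092] p [ 0.564  -0.2715  0.3031] F [ 2.7 -1.5 -0.9] op 0.0496 39.995883107185364
[-0.00264949 -0.00037436  0.19357123]
[ 0.54019278 -0.27026665  0.33238942]
shift [-0.0238  0.     -0.0293] turn [-1.000e-04  1.243e-01  1.000e-04] n 1.0
```

>>> carry_out:
  targets:
    - {"hand":40,"x":0,"y":0,"z":-0.015,"ax":0,"ay":0,"az":0}
    - {"hand":40,"x":0,"y":0,"z":-0.029,"ax":0,"ay":0,"az":0}
    - {"hand":40,"x":-0.012,"y":0,"z":-0.029,"ax":0,"ay":0.062,"az":0}
    - {"hand":40,"x":-0.024,"y":0,"z":-0.029,"ax":0,"ay":0.124,"az":0}
    - {"hand":40,"x":-0.024,"y":0,"z":-0.029,"ax":0,"ay":0.124,"az":0}
    - {"hand":40,"x":-0.024,"y":0,"z":-0.029,"ax":0,"ay":0.124,"az":0}

```text
t: 37.4
tool_pos: [0.5401, -0.2702, 0.3328]
orientation: [3.131, -0.08, 0.194]
force: [1.0, 0.1, -4.1]
opening: 0.0493
gripper_force: 40.0
```

```bash
python3 - <<'E'
from h import *
s=st(); Hh=R.from_euler('z',-.052); w1=np.array([.5605,-.2711,0]); p,r=tool(w1+Hh.apply([.0012,0,.140]),Hh); go(p,r,s)
im,d,p=shot('wrist','w18'); W=world(p,d); 
q=(W-w1)@Hh.as_matrix(); X,Y,Z=q[...,0],q[...,1],q[...,2]
k=(abs(X)<.07)&(abs(Y)<.028)&(abs(Z-.16)<.008); A=np.c_[X[k],Y[k],np.ones(k.sum())]; print(k.sum(),np.percentile(X[k],[.5,99.5]),np.percentile(Y[k],[.5,99.5]),np.linalg.lstsq(A,Z[k],rcond=None)[0])
k&=X>.02; print(cv2.minAreaRect(q[k][:,:2].astype(np.float32)*1000))
E
```

```text
q [-0.568  0.128  1.626  0.063  1.28   1.039] p [ 0.5401 -0.2702  0.3328] F [ 1.   0.1 -4.1] op 0.0493 39.99482452869415
shift [0.     0.0001 0.0004] turn [-0.0002  0.0013 -0.    ] n 1.0
18042 [-0.04337971  0.04561533] [-0.02565609  0.02578927] [0.00645655 0.00088676 0.16049197]
((32.85821533203125, -0.003429412841796875), (50.1245231628418, 25.70656967163086), 89.99345397949219)
```

>>> carry_out:
  targets:
    - {"hand":40,"x":-0.0012,"y":0,"z":0.01,"ax":0,"ay":0,"az":0}
    - {"hand":40,"x":-0.0022,"y":0,"z":0.018,"ax":0,"ay":0,"az":0}
    - {"hand":40,"x":-0.0027,"y":0,"z":0.022,"ax":0,"ay":0,"az":0}
    - {"hand":40,"x":-0.0032,"y":0,"z":0.026,"ax":0,"ay":0,"az":0}
    - {"hand":40,"x":-0.0034,"y":0,"z":0.028,"ax":0,"ay":0,"az":0}

```text
t: 38.08
tool_pos: [0.5401, -0.2702, 0.3037]
orientation: [3.131, -0.08, 0.195]
force: [-0.8, -0.5, -4.6]
opening: 0.0499
gripper_force: 40.0
```

>>> carry_out:
  targets:
    - {"hand":40,"x":-0.0003,"y":0,"z":0.002,"ax":0,"ay":0,"az":0}
    - {"hand":40,"x":-0.0005,"y":0,"z":0.004,"ax":0,"ay":0,"az":0}
    - {"hand":40,"x":-0.0007,"y":0,"z":0.006,"ax":0,"ay":0,"az":0}

```text
t: 38.45
tool_pos: [0.5402, -0.2702, 0.298]
orientation: [3.131, -0.08, 0.196]
force: [0.0, 0.4, -4.0]
opening: 0.05
gripper_force: 40.0
```

>>> carry_out:
  targets:
    - {"hand":40,"x":-0.0003,"y":0,"z":0.002,"ax":0,"ay":0,"az":0}
    - {"hand":40,"x":-0.0005,"y":0,"z":0.004,"ax":0,"ay":0,"az":0}
    - {"hand":40,"x":-0.0007,"y":0,"z":0.006,"ax":0,"ay":0,"az":0}

```text
t: 38.83
tool_pos: [0.5402, -0.2702, 0.2918]
orientation: [3.131, -0.08, 0.196]
force: [-0.2, -0.2, -3.9]
opening: 0.0495
gripper_force: 40.0
```

>>> carry_out:
  targets:
    - {"hand":40,"x":-0.0002,"y":0,"z":0.002,"ax":0,"ay":0,"az":0}
    - {"hand":70,"x":-0.0002,"y":0,"z":0.002,"ax":0,"ay":0,"az":0}
    - {"hand":70,"x":-0.0002,"y":0,"z":0.002,"ax":0,"ay":0,"az":0}
    - {"hand":70,"x":-0.0002,"y":0,"z":0.002,"ax":0,"ay":0,"az":0}
    - {"hand":70,"x":0.003,"y":0,"z":-0.03,"ax":0,"ay":0,"az":0}
    - {"hand":0,"x":0.008,"y":0,"z":-0.06,"ax":0,"ay":0,"az":0}
    - {"hand":0,"x":0.025,"y":0,"z":-0.06,"ax":0,"ay":-0.124,"az":0}
    - {"hand":0,"x":0.03,"y":0,"z":-0.06,"ax":0,"ay":-0.124,"az":0}
  newtons: 10

```text
t: 39.83
tool_pos: [0.5636, -0.2712, 0.3555]
orientation: [3.14, -0.079, 0.003]
force: [-0.5, -0.5, -0.8]
opening: 0.0396
gripper_force: 0.0
```

```bash
python3 - <<'E'
from h import *
s=st(); Hh=R.from_euler('z',-.052); w1=np.array([.5605,-.2711,0]); go(w1+[.0012,0,.30],rd(-.052),s)
im,d,p=shot('wrist','w19'); W=world(p,d); 
q=(W-w1)@Hh.as_matrix(); X,Y,Z=q[...,0],q[...,1],q[...,2]
k=(abs(X)<.07)&(abs(Y)<.022)&(abs(Z-.112)<.009); A=np.c_[X[k],Y[k],np.ones(k.sum())]; print(k.sum(),np.percentile(X[k],[.5,99.5]),np.percentile(Y[k],[.5,99.5]),np.linalg.lstsq(A,Z[k],rcond=None)[0])
E
```

```text
q [-0.531  0.224  1.474  0.     1.442  1.09 ] p [ 0.5636 -0.2712  0.3555] F [-0.5 -0.5 -0.8] op 0.0396 0.0
shift [-0.002  -0.0001  0.0555] turn [ 0.0008 -0.0017  0.0018] n 1.0
9697 [-0.04324651  0.04591773] [-0.02179532  0.02177305] [ 0.01027143 -0.04222429  0.1105718 ]
```

>>> carry_out:
  targets:
    - {"hand":0,"x":-0.002,"y":0,"z":0.0,"ax":0,"ay":0,"az":0}
    - {"hand":0,"x":-0.002,"y":0,"z":0.02,"ax":0,"ay":0,"az":0}
    - {"hand":0,"x":-0.002,"y":0,"z":0.045,"ax":0,"ay":0,"az":0}
    - {"hand":0,"x":-0.002,"y":0,"z":0.056,"ax":0,"ay":0,"az":0}
    - {"hand":0,"x":-0.002,"y":0,"z":0.06,"ax":0,"ay":0,"az":0}
    - {"hand":0,"x":-0.002,"y":0,"z":0.063,"ax":0,"ay":0,"az":0}
    - {"hand":0,"x":-0.002,"y":0,"z":0.066,"ax":0,"ay":0,"az":0}
    - {"hand":0,"x":-0.002,"y":0,"z":0.068,"ax":0,"ay":0,"az":0}

```text
t: 40.88
tool_pos: [0.5608, -0.2714, 0.2891]
orientation: [3.139, -0.081, 0.006]
force: [0.1, 2.6, 6.7]
opening: 0.0005
gripper_force: 3.4
```

>>> carry_out:
  targets:
    - {"hand":0,"x":0,"y":0,"z":0.001,"ax":0,"ay":0,"az":0}
    - {"hand":0,"x":0,"y":0,"z":0.0015,"ax":0,"ay":0,"az":0}

```text
t: 41.12
tool_pos: [0.5607, -0.2716, 0.2872]
orientation: [3.138, -0.08, 0.005]
force: [-2.4, -0.4, 9.7]
opening: 0.0001
gripper_force: 4.7
```

>>> carry_out:
  targets:
    - {"hand":0,"x":0,"y":0,"z":0.001,"ax":0,"ay":0,"az":0}
    - {"hand":0,"x":0,"y":0,"z":0.002,"ax":0,"ay":0,"az":0}
    - {"hand":0,"x":0,"y":0,"z":0.0025,"ax":0,"ay":0,"az":0}

```text
t: 41.5
tool_pos: [0.5605, -0.2717, 0.2863]
orientation: [3.138, -0.081, 0.004]
force: [-10.5, 3.5, 23.8]
opening: 0.0006
gripper_force: 11.7
```

>>> carry_out:
  targets:
    - {"hand":0,"x":0,"y":0,"z":-0.03,"ax":0,"ay":0,"az":0}
    - {"hand":0,"x":0,"y":0,"z":-0.09,"ax":0,"ay":0,"az":0}
    - {"hand":0,"x":0,"y":0,"z":-0.11,"ax":0,"ay":0,"az":0}
    - {"hand":0,"x":0,"y":0,"z":-0.11,"ax":0,"ay":0,"az":0}

```text
t: 42.0
tool_pos: [0.5607, -0.2714, 0.3949]
orientation: [3.138, -0.08, 0.007]
force: [1.0, 0.2, -0.5]
opening: 0.0008
gripper_force: 0.0
```

```bash
python3 - <<'E'
from h import *
s=st(); Hh=R.from_euler('z',-.052)
im,d,p=shot('wrist','w20'); W=world(p,d)
for w1 in ([.5605,-.2711,0],[.5683,-.1213,0]):
    q=(W-np.array(w1))@Hh.as_matrix(); X,Y,Z=q[...,0],q[...,1],q[...,2]
    k=(abs(X)<.04)&(abs(Y)<.022)&(abs(Z-.1)<.02); print(k.sum(),np.percentile(Z[k],[2,50,98]).round(4)); A=np.c_[X[k],Y[k],np.ones(k.sum())]; print(np.linalg.lstsq(A,Z[k],rcond=None)[0].round(4))
im,d,p=shot('top','t20'); cv2.imwrite('pics/t20.png',cv2.resize(im,(560,420)))
im,d,p=shot('side','s20'); W=world(p,d); hsv=cv2.cvtColor(im,cv2.COLOR_BGR2HSV); H,S,V=[hsv[...,i] for i in range(3)]
m=(H>100)&(H<125)&(S>150); m[:195]=0; m[235:]=0; m[:,:425]=0; m[:,455:]=0
print(m.sum(),W[m].mean(0))
E
```

```text
q [-0.533  0.194  1.436 -0.     1.507  1.089] p [ 0.5607 -0.2714  0.3949] F [ 1.   0.2 -0.5] op 0.0008 0.0
5332 [0.0981 0.0995 0.101 ]
[ 0.002  -0.001   0.0995]
5966 [0.0979 0.0994 0.1009]
[ 0.0023 -0.0036  0.0994]
448 [ 0.68701261 -0.21025544  0.26655902]
```

View pics/s20.png

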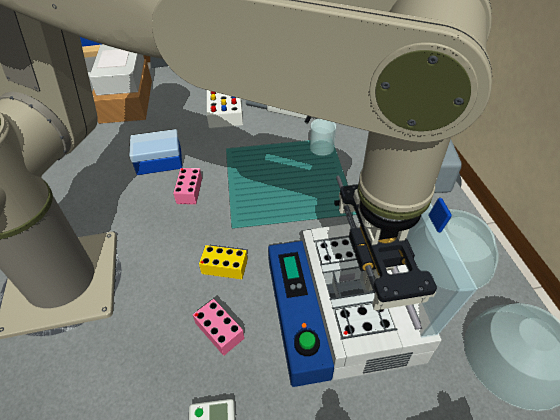

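Both blocks flush, holes up (8-hole well3, 6-hole well1), mat has only beaker and lifter; lip at (440,212). Now grip the lip and bring the lid down.

```bash
python3 - <<'E'
from h import *
s=st(); go([.6945,-.2035,.495],rd(-.052),s)
E
```

```text
q [-0.533  0.197  1.44  -0.     1.507  1.089] p [ 0.5599 -0.2709  0.3903] F [-0.1  0.6 -0.7] op 0.0004 0.0
shift [ 0.1307 -0.0743 -0.1049] turn [-0.0012  0.0026  0.0008] n 3.0
```

>>> carry_out:
  targets:
    - {"hand":75,"x":0,"y":-0.03,"z":-0.05,"ax":0,"ay":0,"az":0}
    - {"hand":75,"x":0.0,"y":-0.074,"z":-0.105,"ax":0,"ay":0,"az":0}
    - {"hand":75,"x":0.03,"y":-0.074,"z":-0.105,"ax":0,"ay":0,"az":0}
    - {"hand":75,"x":0.08,"y":-0.074,"z":-0.105,"ax":0,"ay":0,"az":0}
    - {"hand":75,"x":0.131,"y":-0.074,"z":-0.105,"ax":0,"ay":0.003,"az":0}
    - {"hand":75,"x":0.131,"y":-0.074,"z":-0.105,"ax":0,"ay":0.003,"az":0}
    - {"hand":75,"x":0.131,"y":-0.074,"z":-0.105,"ax":0,"ay":0.003,"az":0}

```text
t: 43.02
tool_pos: [0.695, -0.2039, 0.4954]
orientation: [-3.14, 0.08, 0.0]
force: [-0.3, 0.4, 0.9]
opening: 0.0658
gripper_force: 0.0
```

```bash
python3 - <<'E'
from h import *
s=st(); go([.6945,-.2035,.431],rd(-.052),s)
E
```

```text
q [-0.356  0.47   0.919  0.     1.753  1.266] p [ 0.695  -0.2039  0.4954] F [-0.3  0.4  0.9] op 0.0658 0.0
shift [-0.0005 -0.0004  0.0644] turn [-0.0005  0.0003  0.001 ] n 2.0
```

>>> carry_out:
  targets:
    - {"hand":75,"x":0,"y":0,"z":0.025,"ax":0,"ay":0,"az":0}
    - {"hand":75,"x":0,"y":0,"z":0.05,"ax":0,"ay":0,"az":0}
    - {"hand":75,"x":0,"y":0,"z":0.064,"ax":0,"ay":0,"az":0}
    - {"hand":75,"x":0,"y":0,"z":0.064,"ax":0,"ay":0,"az":0}
    - {"hand":20,"x":0,"y":0,"z":0.064,"ax":0,"ay":0,"az":0}
    - {"hand":20,"x":0,"y":0,"z":0.064,"ax":0,"ay":0,"az":0}
    - {"hand":20,"x":0,"y":0,"z":0.064,"ax":0,"ay":0,"az":0}
    - {"hand":20,"x":0,"y":0,"z":0.064,"ax":0,"ay":0,"az":0}
  newtons: 40

```text
t: 44.02
tool_pos: [0.6953, -0.2039, 0.4348]
orientation: [3.14, -0.08, 0.007]
force: [-0.1, 1.1, 2.8]
opening: 0.0395
gripper_force: 40.0
```

>>> carry_out:
  targets:
    - {"hand":20,"x":0,"y":0,"z":0,"ax":0,"ay":0,"az":0}
    - {"hand":20,"x":0,"y":0,"z":0,"ax":0,"ay":0,"az":0}
    - {"hand":20,"x":0,"y":0,"z":0,"ax":0,"ay":0,"az":0}

```text
t: 44.4
tool_pos: [0.6953, -0.2039, 0.4348]
orientation: [3.14, -0.08, 0.007]
force: [0.4, 1.3, 5.3]
opening: 0.0394
gripper_force: 40.0
```

```bash
python3 - <<'E'
from h import *
s=st(); Rt=R.from_rotvec(s['orientation'])
hx=np.array([np.cos(.052),-np.sin(.052),0]);C=np.array([.6463,-.2008,.101])
g=s['tool_pos']+Rt.apply([0,0,.167])-C; x=g@hx; z=g[2]; r=np.hypot(x,z); ph0=np.arctan2(z,-x); print('r',r,'phi',ph0)
f=lambda phi:r*(-np.cos(phi)*hx+np.sin(phi)*np.array([0,0,1]))
for ph in np.arange(ph0,.2,-.125): print(round(ph,3),Rt.inv().apply(f(ph)-f(ph0)).round(4))
E
```

```text
q [-3.560e-01  4.650e-01  1.034e+00  1.000e-03  1.638e+00  1.266e+00] p [ 0.6953 -0.2039  0.4348] F [0.4 1.3 5.3] op 0.0394 40.001426339149475
r 0.1740664268335978 phi 1.8614263811278562
1.861 [0. 0. 0.]
1.736 [-0.0212 -0.     -0.005 ]
1.611 [-0.0428 -0.     -0.0074]
1.486 [-0.0645 -0.0001 -0.007 ]
1.361 [-0.086  -0.0001 -0.0039]
1.236 [-1.07e-01 -1.00e-04  1.80e-03]
1.111 [-1.271e-01 -1.000e-04  1.020e-02]
0.986 [-0.146  -0.0002  0.0209]
0.861 [-0.1634 -0.0002  0.0339]
0.736 [-0.1791 -0.0002  0.049 ]
0.611 [-0.1927 -0.0002  0.066 ]
0.486 [-0.2041 -0.0003  0.0844]
0.361 [-0.2132 -0.0003  0.1042]
0.236 [-0.2197 -0.0003  0.125 ]
```

>>> carry_out:
  targets:
    - {"hand":20,"x":-0.0106,"y":0,"z":-0.003,"ax":0,"ay":0,"az":0}
    - {"hand":20,"x":-0.0212,"y":0,"z":-0.005,"ax":0,"ay":0,"az":0}
    - {"hand":20,"x":-0.0428,"y":0,"z":-0.0074,"ax":0,"ay":0,"az":0}
    - {"hand":20,"x":-0.0645,"y":0,"z":-0.007,"ax":0,"ay":0,"az":0}
    - {"hand":20,"x":-0.086,"y":0,"z":-0.0039,"ax":0,"ay":0,"az":0}
    - {"hand":20,"x":-0.107,"y":0,"z":0.0018,"ax":0,"ay":0,"az":0}
    - {"hand":20,"x":-0.1271,"y":0,"z":0.0102,"ax":0,"ay":0,"az":0}

```text
t: 45.28
tool_pos: [0.5681, -0.1974, 0.4246]
orientation: [3.139, -0.08, 0.011]
force: [2.5, -0.0, 4.1]
opening: 0.0394
gripper_force: 40.0
```

>>> carry_out:
  targets:
    - {"hand":20,"x":-0.0189,"y":0,"z":0.0107,"ax":0,"ay":0,"az":0}
    - {"hand":20,"x":-0.0363,"y":0,"z":0.0237,"ax":0,"ay":0,"az":0}
    - {"hand":20,"x":-0.052,"y":0,"z":0.0388,"ax":0,"ay":0,"az":0}
    - {"hand":20,"x":-0.0656,"y":0,"z":0.0558,"ax":0,"ay":0,"az":0}
    - {"hand":20,"x":-0.077,"y":0,"z":0.0742,"ax":0,"ay":0,"az":0}
    - {"hand":20,"x":-0.0861,"y":0,"z":0.094,"ax":0,"ay":0,"az":0}

```text
t: 46.02
tool_pos: [0.4815, -0.1931, 0.3288]
orientation: [3.14, -0.081, 0.003]
force: [-2.5, -0.1, 4.3]
opening: 0.0394
gripper_force: 40.0
```

```bash
python3 - <<'E'
from h import *
s=st()
im,d,p=shot('side','s21'); W=world(p,d); hsv=cv2.cvtColor(im,cv2.COLOR_BGR2HSV); H,S,V=[hsv[...,i] for i in range(3)]
m=(H>100)&(H<125)&(S>150)&(W[...,2]>.1)&(W[...,2]<.3)&(abs(W[...,0]-.5)<.12)&(abs(W[...,1]+.19)<.06); q=W[m]; print(len(q),np.percentile(q,[3,50,97],axis=0).round(4))
E
```

```text
q [-0.48  -0.042  1.806  0.     1.376  1.142] p [ 0.4815 -0.1931  0.3288] F [-2.5 -0.1  4.3] op 0.0394 40.00130653381348
32 [[ 0.4465 -0.2393  0.2379]
 [ 0.4584 -0.2044  0.2676]
 [ 0.4932 -0.1695  0.2747]]
```

>>> carry_out:
  targets:
    - {"hand":20,"x":-0.0035,"y":0,"z":0.01,"ax":0,"ay":0,"az":0}
    - {"hand":20,"x":-0.0065,"y":0,"z":0.02,"ax":0,"ay":0,"az":0}
    - {"hand":20,"x":-0.008,"y":0,"z":0.028,"ax":0,"ay":0,"az":0}
    - {"hand":20,"x":-0.009,"y":0,"z":0.034,"ax":0,"ay":0,"az":0}

```text
t: 46.58
tool_pos: [0.4728, -0.1927, 0.2945]
orientation: [3.141, -0.081, -0.001]
force: [-9.8, -0.0, 4.9]
opening: 0.0394
gripper_force: 40.0
```

>>> carry_out:
  targets:
    - {"hand":20,"x":-0.0003,"y":0,"z":0.002,"ax":0,"ay":0,"az":0}
    - {"hand":20,"x":-0.0005,"y":0,"z":0.004,"ax":0,"ay":0,"az":0}

```text
t: 46.82
tool_pos: [0.4723, -0.1927, 0.2906]
orientation: [-3.141, 0.081, 0.001]
force: [-10.1, 0.4, 4.5]
opening: 0.0394
gripper_force: 40.0
```

>>> carry_out:
  targets:
    - {"hand":20,"x":-0.002,"y":0,"z":0.002,"ax":0,"ay":0,"az":0}
    - {"hand":20,"x":-0.002,"y":0,"z":0.004,"ax":0,"ay":0,"az":0}

```text
t: 47.08
tool_pos: [0.4711, -0.1926, 0.2872]
orientation: [3.14, -0.08, 0.004]
force: [-5.8, 2.0, 2.5]
opening: 0.0394
gripper_force: 40.0
```

>>> carry_out:
  targets:
    - {"hand":20,"x":0,"y":0,"z":0.002,"ax":0,"ay":0,"az":0}
    - {"hand":20,"x":0,"y":0,"z":0.003,"ax":0,"ay":0,"az":0}

```text
t: 47.32
tool_pos: [0.4709, -0.1925, 0.2839]
orientation: [3.14, -0.08, 0.003]
force: [-7.0, 0.0, 4.1]
opening: 0.0393
gripper_force: 40.0
```

>>> carry_out:
  targets:
    - {"hand":20,"x":0,"y":0,"z":0.002,"ax":0,"ay":0,"az":0}
    - {"hand":20,"x":0,"y":0,"z":0.003,"ax":0,"ay":0,"az":0}

```text
t: 47.58
tool_pos: [0.4707, -0.1925, 0.2807]
orientation: [3.14, -0.08, 0.001]
force: [-8.4, -0.2, 4.5]
opening: 0.0396
gripper_force: 40.0
```

```bash
python3 - <<'E'
from h import *
s=st()
im,d,p=shot('side','s22'); W=world(p,d); Hh=R.from_euler('z',-.052); q=(W-np.array([.5644,-.1963,0]))@Hh.as_matrix(); X,Y,Z=q[...,0],q[...,1],q[...,2]
k=(X>-.05)&(X<.06)&(abs(Y)<.12)&(Z>.122)&(Z<.155); A=np.c_[X[k],Y[k],np.ones(k.sum())]; print(k.sum(),np.linalg.lstsq(A,Z[k],rcond=None)[0].round(4))
cv2.imwrite('pics/s22c.png',cv2.resize(im[180:400,240:460],(600,600)))
E
```

```text
q [-0.489 -0.021  1.878  0.     1.284  1.133] p [ 0.4707 -0.1925  0.2807] F [-8.4 -0.2  4.5] op 0.0396 40.00136196613312
6679 [-0.0219  0.0008  0.1332]
```

View pics/s22c.png

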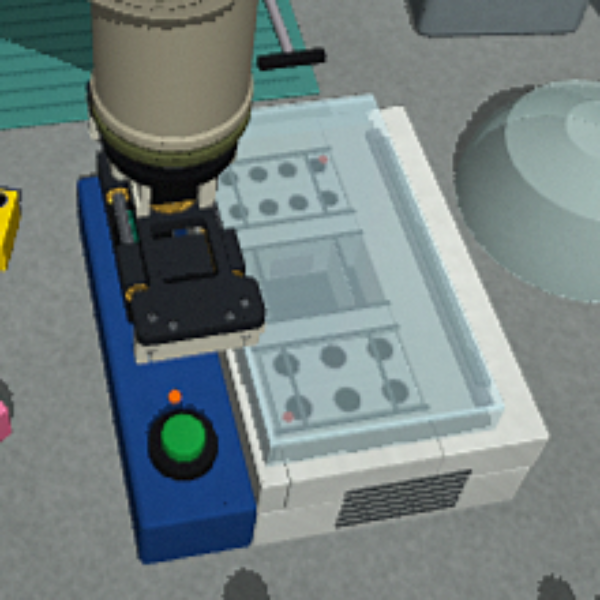

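Lid is nearly shut (about 0.02 rad); keep going down.

>>> carry_out:
  targets:
    - {"hand":20,"x":0,"y":0,"z":0.0015,"ax":0,"ay":0,"az":0}
    - {"hand":20,"x":0,"y":0,"z":0.003,"ax":0,"ay":0,"az":0}

```text
t: 47.88
tool_pos: [0.4706, -0.1925, 0.2776]
orientation: [3.14, -0.08, 0.001]
force: [-9.0, 0.4, 3.4]
opening: 0.0396
gripper_force: 40.0
```

>>> carry_out:
  targets:
    - {"hand":20,"x":0,"y":0,"z":0.001,"ax":0,"ay":0,"az":0}
    - {"hand":20,"x":0,"y":0,"z":0.0015,"ax":0,"ay":0,"az":0}

```text
t: 48.12
tool_pos: [0.4706, -0.1926, 0.2769]
orientation: [3.14, -0.08, 0.001]
force: [-13.4, 1.9, 13.2]
opening: 0.0397
gripper_force: 40.0
```

>>> carry_out:
  targets:
    - {"hand":20,"x":-0.001,"y":0,"z":0.001,"ax":0,"ay":0,"az":0}
    - {"hand":20,"x":-0.001,"y":0,"z":0.001,"ax":0,"ay":0,"az":0}
    - {"hand":70,"x":-0.001,"y":0,"z":0.001,"ax":0,"ay":0,"az":0}
    - {"hand":70,"x":-0.001,"y":0,"z":0,"ax":0,"ay":0,"az":0}
    - {"hand":70,"x":-0.001,"y":0,"z":0,"ax":0,"ay":0,"az":0}
    - {"hand":70,"x":-0.001,"y":0,"z":-0.03,"ax":0,"ay":0,"az":0}
    - {"hand":0,"x":-0.001,"y":0,"z":-0.08,"ax":0,"ay":0,"az":0}
    - {"hand":0,"x":-0.001,"y":0,"z":-0.1,"ax":0,"ay":0,"az":0}

```text
t: 49.12
tool_pos: [0.4707, -0.1928, 0.38]
orientation: [3.138, -0.08, 0.012]
force: [0.4, -0.5, 0.8]
opening: 0.0494
gripper_force: 0.0
```

```bash
python3 - <<'E'
from h import *
s=st(); Hh=R.from_euler('z',-.052)
for n in('side','top'):
    im,d,p=shot(n,n+'23'); W=world(p,d); q=(W-np.array([.5644,-.1963,0]))@Hh.as_matrix(); X,Y,Z=q[...,0],q[...,1],q[...,2]
    hsv=cv2.cvtColor(im,cv2.COLOR_BGR2HSV); H,S,V=[hsv[...,i] for i in range(3)]
    k=(X>-.05)&(X<.06)&(abs(Y)<.12)&(Z>.122)&(Z<.155); A=np.c_[X[k],Y[k],np.ones(k.sum())]; print(n,k.sum(),np.linalg.lstsq(A,Z[k],rcond=None)[0].round(4))
    m=(H>100)&(H<125)&(S>150)&(Z>.1)&(Z<.16)&(X<-.06)&(X>-.11)&(abs(Y)<.03); print('lip',m.sum(),np.median(q[m],axis=0) if m.any() else '')
    b=(H>50)&(H<75)&(S>120)&(V>60)&(abs(X+.1)<.04)&(abs(Y+.083)<.04); w=W[b]; print('btn',len(w),np.median(w,axis=0).round(4)); uv=np.argwhere(b)[:,::-1].mean(0); print(ray(p,*uv,.092))
go([.458,-.281,.31],None,s)
E
```

```text
q [-4.900e-01 -1.100e-01  1.776e+00  1.000e-03  1.468e+00  1.132e+00] p [ 0.4707 -0.1928  0.38  ] F [ 0.4 -0.5  0.8] op 0.0494 0.0
side 6222 [-0.      0.0013  0.1314]
lip 407 [-0.08035068 -0.00564095  0.12105822]
btn 228 [ 0.4583 -0.2845  0.0922]
[ 0.45829976 -0.28429021  0.092     ]
top 1927 [-1.100e-03  1.000e-04  1.304e-01]
lip 29 [-0.09683338 -0.0127946   0.11890096]
btn 107 [ 0.4562 -0.2808  0.0912]
[ 0.45600823 -0.28042478  0.092     ]
shift [-0.0087  0.0886  0.0702] turn [0. 0. 0.] n 2.0
```

Lid shut (slope 0). Now the button.

>>> carry_out:
  targets:
    - {"hand":0,"x":-0.004,"y":0.04,"z":0,"ax":0,"ay":0,"az":0}
    - {"hand":0,"x":-0.009,"y":0.0893,"z":0.02,"ax":0,"ay":0,"az":0}
    - {"hand":0,"x":-0.009,"y":0.0893,"z":0.05,"ax":0,"ay":0,"az":0}
    - {"hand":0,"x":-0.009,"y":0.0893,"z":0.08,"ax":0,"ay":0,"az":0}
    - {"hand":0,"x":-0.009,"y":0.0893,"z":0.08,"ax":0,"ay":0,"az":0}
    - {"hand":0,"x":-0.009,"y":0.0893,"z":0.08,"ax":0,"ay":0,"az":0}

```text
t: 49.98
tool_pos: [0.4569, -0.2812, 0.2969]
orientation: [3.14, -0.08, 0.006]
force: [0.1, 0.3, 0.5]
opening: 0.0006
gripper_force: 0.0
```

```bash
python3 - <<'E'
from h import *
s=st(); go([.4575,-.282,.278],rd(-.052),s)
E
```

```text
q [-0.648  0.036  1.789  0.002  1.314  0.973] p [ 0.4569 -0.2812  0.2969] F [0.1 0.3 0.5] op 0.0006 0.0
shift [0.0006 0.0008 0.0189] turn [ 0.0005 -0.0036  0.0011] n 1.0
```

>>> carry_out:
  targets:
    - {"hand":0,"x":0,"y":0,"z":0.01,"ax":0,"ay":0,"az":0}
    - {"hand":0,"x":0,"y":0,"z":0.017,"ax":0,"ay":0,"az":0}
    - {"hand":0,"x":0,"y":0,"z":0.02,"ax":0,"ay":0,"az":0}
    - {"hand":0,"x":0,"y":0,"z":0.0225,"ax":0,"ay":0,"az":0}
    - {"hand":0,"x":0,"y":0,"z":0.0245,"ax":0,"ay":0,"az":0}
    - {"hand":0,"x":0,"y":0,"z":0.0245,"ax":0,"ay":0,"az":0}

```text
t: 50.72
tool_pos: [0.4569, -0.2812, 0.2725]
orientation: [3.14, -0.08, 0.006]
force: [-2.3, 2.4, 4.8]
opening: 0.0005
gripper_force: 2.4
```

>>> carry_out:
  targets:
    - {"hand":0,"x":0,"y":0,"z":0.0008,"ax":0,"ay":0,"az":0}
    - {"hand":0,"x":0,"y":0,"z":0.0015,"ax":0,"ay":0,"az":0}
    - {"hand":0,"x":0,"y":0,"z":0.0015,"ax":0,"ay":0,"az":0}

```text
t: 51.1
tool_pos: [0.457, -0.2812, 0.2722]
orientation: [3.14, -0.08, 0.006]
force: [-6.0, 5.7, 14.5]
opening: 0.0004
gripper_force: 7.5
```

>>> carry_out:
  targets:
    - {"hand":0,"x":0,"y":0,"z":-0.02,"ax":0,"ay":0,"az":0}
    - {"hand":0,"x":0,"y":0,"z":-0.07,"ax":0,"ay":0,"az":0}
    - {"hand":0,"x":-0.03,"y":0.05,"z":-0.12,"ax":0,"ay":0,"az":0}
    - {"hand":0,"x":-0.06,"y":0.1,"z":-0.13,"ax":0,"ay":0,"az":0}
    - {"hand":0,"x":-0.06,"y":0.15,"z":-0.13,"ax":0,"ay":0,"az":0}
    - {"hand":0,"x":-0.06,"y":0.2,"z":-0.13,"ax":0,"ay":0,"az":0}
    - {"hand":0,"x":-0.06,"y":0.2,"z":-0.13,"ax":0,"ay":0,"az":0}

```text
t: 51.98
tool_pos: [0.385, -0.4808, 0.3992]
orientation: [3.14, -0.086, 0.004]
force: [-0.3, -0.1, -0.6]
opening: 0.0003
gripper_force: 0.0
```

```bash
python3 - <<'E'
from h import *
s=st(); Hh=R.from_euler('z',-.052)
im,d,p=shot('top','top24'); W=world(p,d); q=(W-np.array([.5644,-.1963,0]))@Hh.as_matrix(); X,Y,Z=q[...,0],q[...,1],q[...,2]
k=(X>-.05)&(X<.06)&(abs(Y)<.12)&(Z>.122)&(Z<.155); A=np.c_[X[k],Y[k],np.ones(k.sum())]; print(k.sum(),np.linalg.lstsq(A,Z[k],rcond=None)[0].round(4))
E
```

```text
q [-0.98   0.175  1.45   0.002  1.516  0.646] p [ 0.385  -0.4808  0.3992] F [-0.3 -0.1 -0.6] op 0.0003 0.0
5065 [-0.0011  0.0003  0.1304]
```

View pics/top24.png

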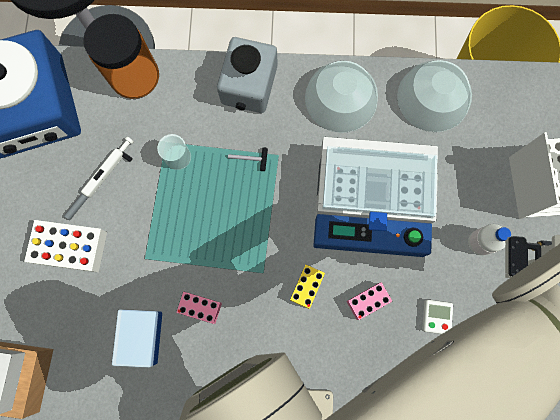

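Lid shut at (378,178) with both blocks under it, button up at (415,237), beaker (172,150) and lifter (250,158) unmoved. Handing in.

```bash
python3 -c "
from plant import robot
print(robot.close_job())"
```

```text
the job is handed in; nothing more can be done
None
```

The job is done and handed in: the two blocks on the mat are flush in wells 1 and 3, holes up (the six-hole one turned over first), the lid is shut, and the start button was pressed fully and let go; the beaker and lifting tool were left where they were, and the wrist force briefly reached 104 N (limit 120 N) when I pushed the lid against its stop.

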